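# Gauge turned collars on the bench caliper and pocket them

### The arm

A 7-joint arm with a two-finger parallel gripper is mounted at the origin on the work surface. World frame = base frame: x ahead of the robot, y to its left, z up, the work surface at z = 0. Lengths are in m, angles in rad, forces in N, time in s.
With the tool pointing down it reaches from about 0.35 to 0.9 m from the base axis. Payload 8.1 kg.
Tool frame: the origin (TCP) lies at the centre of the arm's flange, where the gripper is bolted on; the fingertips stand 178 mm ahead of it and the grasp point (between the pads) lies 159 mm ahead of it; z points along the fingers, y is the direction in which the jaws open and shut (so a half turn about z gives the same grasp; the last joint's range is limited). The gripper opens to 92 mm and grips with 3 to 60 N. Pads are 19 mm wide; open, the fingers measure 130 mm over their backs; the gripper's body (75 mm by 190 mm) begins 47 mm behind the grasp point.
Start: joints at [1.156, 0.434, 0.025, 1.573, -0.012, 1.134, -0.075], TCP at [0.192, -0.595, 0.405] pointing down, gripper open.
Joint ranges: [-2.62, 2.62], [-0.44, 2.09], [-1.27, 1.32], [0.08, 2.57], [-1.32, 4.46], [0.12, 2], [-2.74, 2.74]. Speed limits (rad/s): [2.22, 2.22, 3.01, 3.01, 3.14, 3.14, 3.14].

### API

Orientations are given as a rotation vector (axis times angle).
In Python, from cell import arm, get_image, camera_model gives the robot as it stands. The module is installed in compiled form; this text tells all that it offers.
- The arm moves only by the shell command python3 -m pendant 'ROWS' [FORCE]. ROWS is JSON, a list that holds one entry, the list of rows, each a list of 7 numbers: the shift along the tool's x, y, z in mm, then the turn, a rotation vector about the tool's x, y, z in rad, then the closure, from -1 (fully open) to 1 (shut). In form: [[[x, y, z, rx, ry, rz, hand], ...]]. A call has 1 to 20 rows; each row is the pose to reach, as a shift and turn from the pose commanded when the call began, along the tool's axes at that moment; what a row does not reach only later rows make up. A row lasts 1/8 s, in which the tool goes at most 62.5 mm and 10.7 degrees, less where a joint would pass 70% of its speed; a pose out of reach is approached as far as the arm can. A call with a gripper value outside its range is refused whole. The fingers move at their own pace and stop on an object; FORCE is the grip in N (left out, the last holds). Time passes only in rows, so rows that repeat a pose let the fingers close. It gives the time, the measured TCP pose, the force and the opening at its end, in the units of the state.
- arm.observe(): the state, without advancing time (a new reading comes with each control period).
- get_image(name): name is "side" or "top" or "wrist"; returns the picture (400x640x3 uint8, red, green, blue); there is no depth.
- camera_model(name): a dict with "fx", "fy", "cx", "cy" (pixels), "position" and "orientation" of the camera in the world; the wrist camera has in their place "T_tool_cam" (4x4, takes a point from camera to tool coordinates, whose origin is the TCP and whose axes are the flange's). Camera axes: x right, y down, z forward; pixel columns grow to the right and rows downward; lengths in m; the calibration is good to about 2 mm. A picture is of the moment at which its call begins: read the wrist's pose just before it. camera_model takes no time and is no camera call.
- arm.sign_off(): hands the job in, once; it reports no verdict.
The state is a dict: "clock": time; "joints": joint angles; "dq": joint speeds; "joint_efforts": joint torques, N m; "position": TCP position; "ee_rot": TCP orientation; "force": force on the tool from outside, world axes, zero at the start; "ft_torque": the same for the moment, N m; "width": opening from 0.0 (shut) to 1.0 (fully open).
Only numpy, scipy, OpenCV 4.12 (cv2) and the standard library are available. Lean on these libraries where they do the work, as an engineer would, in place of code of your own. Each camera call takes 0.05 s, during which the arm holds its last target.

### The job

Gauge each turned collar on the mat, one at a time from the widest flange to the narrowest (red, brass, green, blue; some may be missing): stand it on the caliper bed, slide the jaw gently shut on its flange until the dial needle stands in the green for a moment, then back the jaw off. Drop each gauged collar upright into the pocket of its own colour (brass in yellow). Finish with the jaw slid fully shut, and leave the steel ring and the screwdriver alone.

Things in the scene. Friction and masses are not known exactly. Their poses are not given: they have to be found in the camera images.
- caliper: bench caliper fixed to the table; dark steel bed 130 (x -65 to 65) by 250 (y -110 to 140) by 10 mm thick. Origin: on the table, below the resting anvil's face. The jaw slides along its y axis, on the line x = 0. The guide rail beside the jaw is 8 mm above the bed
- gauge_spot (a point): point on top of the bed (10 mm over the table), on the jaws' line, 34 mm from the resting anvil's face towards the jaw: a part to be measured stands about here, with the jaw backed off
- dial (a point): centre of the white face of the round dial (55 mm over the table) on a grey housing 56 by 62 mm behind the anvil, at caliper y = -73 mm. The red needle turns clockwise 8.6 degrees per mm of anvil travel; green sector 2.5 to 9 mm
- anvil (a joint): steel sprung anvil (36 mm wide, top 27 mm over the table): how far it is pushed in towards the dial, m. 0 at rest (face at caliper y = 0), 0.012 at its stop; moves along caliper -y. Spring 800 N/m (2 N at 2.5 mm)
- jaw (a joint): sliding aluminium jaw of the caliper, m: its face stands at caliper y = this value, 0 = shut (face meets the resting anvil), 0.075 = fully back. The gap to the resting anvil equals this value. It stays where it is left; friction about 1.5 N. The jaw is 50 wide (x), 60 long (y, behind its face), top 27 mm over the table
- jaw_handle (a point): middle of the black upright grip tab on the jaw, 42 mm behind the jaw's face; tab 30 mm (caliper x) by 16 mm (caliper y), from 27 to 63 mm over the table, this point at 45 mm. Take it from above across the 16 mm
- mat: black rubber mat, 170 by 170 by 3 mm, on which the collars wait; origin under its centre
- tray: black base plate 156 by 156 by 4 mm, fixed, which carries the four pocket blocks in a 2 by 2 grid of 72 mm pitch; origin under its centre
- collar_red: red anodised turned collar: flange 42 mm diameter, 18 mm high, below a spigot 22 mm diameter, 24 mm high (42 mm in all); origin at the centre of the underside, z along the axis. May be absent
- collar_brass: bare brass (yellow metal) turned collar: flange 38 mm diameter, 18 mm high, below a spigot 22 mm diameter, 24 mm high (42 mm in all); origin at the centre of the underside, z along the axis. May be absent
- collar_green: green anodised turned collar: flange 34 mm diameter, 18 mm high, below a spigot 22 mm diameter, 24 mm high (42 mm in all); origin at the centre of the underside, z along the axis. May be absent
- collar_blue: blue anodised turned collar: flange 30 mm diameter, 18 mm high, below a spigot 22 mm diameter, 24 mm high (42 mm in all); origin at the centre of the underside, z along the axis. May be absent
- pocket_red: grey square pocket block with red floor and rim, fixed on the tray: 62 by 62 by 19 mm, pocket 49 by 49 mm inside, its floor 6.5 mm above the origin. Origin: centre of its underside, 4 mm over the table
- pocket_brass: grey square pocket block with yellow floor and rim, fixed on the tray: 62 by 62 by 19 mm, pocket 49 by 49 mm inside, its floor 6.5 mm above the origin. Origin: centre of its underside, 4 mm over the table
- pocket_green: grey square pocket block with green floor and rim, fixed on the tray: 62 by 62 by 19 mm, pocket 49 by 49 mm inside, its floor 6.5 mm above the origin. Origin: centre of its underside, 4 mm over the table
- pocket_blue: grey square pocket block with blue floor and rim, fixed on the tray: 62 by 62 by 19 mm, pocket 49 by 49 mm inside, its floor 6.5 mm above the origin. Origin: centre of its underside, 4 mm over the table
- setting_ring: bystander: loose steel ring 64 mm across, 22 mm high; origin under its centre
- screwdriver: bystander: loose screwdriver lying on the table
There are look-alikes about, which are no part of the job. What is shaped like the pocket_green but pink is not meant.

How it is judged:
By the outcome, as a careful person would: the job done as asked, in the order asked, and still so for the second after the job is handed in, with the robot touching nothing.
Of collar_red, collar_brass, collar_green, collar_blue only 2 to 3 are there at a start; the rules pass over those that are not, and their reading is None.
At some moment in a run one of collar_red, collar_brass, collar_green, collar_blue may be knocked a few centimetres aside while the robot is not near it.
It also fails if it takes over 210 s, if anything falls off the work surface, if the arm or the gripper's body presses on something with over 40 N, if the wrist force passes 120 N, or if a joint passes its speed limit or range.

## Working session

There is one attempt and no reset: what is moved stays moved. The work goes in short steps, Python scripts to look and compute and a shell command to move; the robot and the scene stay as the last step left them, time stands still between calls to the robot, and variables do not carry over. Pictures are saved under pics/ and viewed, and the job is handed in when it is done.

```bash
mkdir -p pics; ls
python3 - <<'E'
from cell import arm,get_image,camera_model
import cv2
print(arm.observe())
for n in ["side","top","wrist"]:
    print(n,camera_model(n))
    cv2.imwrite(f"pics/{n}0.png",get_image(n)[:,:,::-1])
E
```

```text
pics
{'clock': 0.0, 'joints': array([ 1.15641485,  0.43524112,  0.02496571,  1.57406774, -0.01160841,
        1.13395617, -0.07508046]), 'dq': array([ 0.00279046, -0.00067571, -0.00043015,  0.00098916,  0.00127213,
       -0.00073779, -0.00076549]), 'joint_efforts': array([ 4.24939817e-04, -6.67833567e+01,  9.85361226e-01, -3.14451563e+01,
       -6.04505930e-02,  4.31772578e-02,  1.16458127e-04]), 'position': array([ 0.19163296, -0.59467409,  0.40394473]), 'ee_rot': array([-3.10204253e+00, -4.87460862e-01,  5.71223049e-04]), 'force': array([0.19150794, 1.2767016 , 0.23169538]), 'ft_torque': array([-0.02509058, -0.01212701, -0.04200084]), 'width': 0.9984610243051694}
side {'fx': 372.30306089835983, 'fy': 372.30306089835983, 'cx': 319.88761694340394, 'cy': 201.41737545418326, 'position': array([0.22325195, 0.42189388, 0.78624589]), 'orientation': array([-0.8237027 ,  2.62466155, -0.98199732])}
top {'fx': 369.1797790444083, 'fy': 369.1797790444083, 'cx': 320.4861443940424, 'cy': 192.00133375259452, 'position': array([ 0.42326627, -0.07554606,  1.25228761]), 'orientation': array([-2.15405526,  2.14484727, -0.18119585])}
wrist {'fx': 314.90765729408497, 'fy': 314.90765729408497, 'cx': 319.10614590141614, 'cy': 198.71936854511165, 'T_tool_cam': array([[ 6.94026938e-04, -9.58822827e-01, -2.84004058e-01,
         7.66060983e-02],
       [ 9.99999744e-01,  6.15984596e-04,  3.64102785e-04,
         1.11505351e-03],
       [-1.74167936e-04, -2.84004238e-01,  9.58823009e-01,
         2.13148548e-02],
       [ 0.00000000e+00,  0.00000000e+00,  0.00000000e+00,
         1.00000000e+00]])}
```

View pics/side0.png

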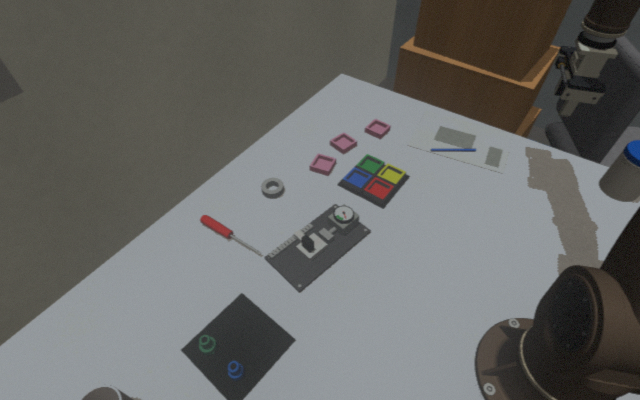

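View pics/top0.png

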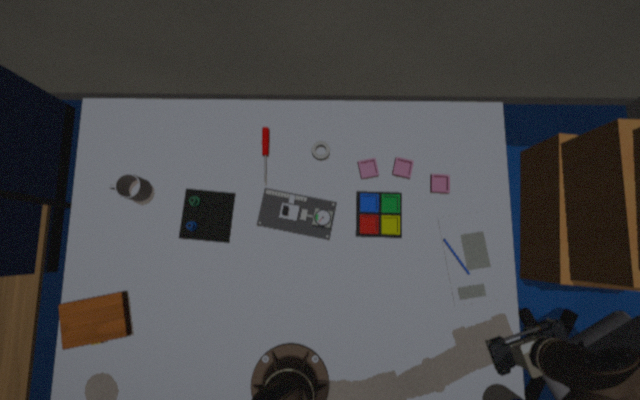

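View pics/wrist0.png

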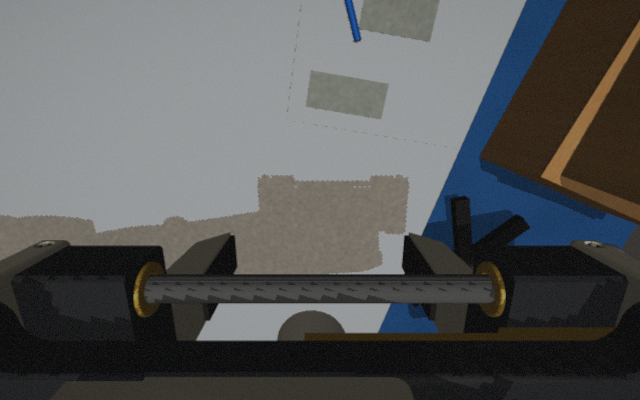

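The top view shows green (194,201) and blue (190,225) collars on the mat. The caliper is near (297,213), with its dial at (322,216). Pockets are blue (369,203), green (391,204), red (369,225) and yellow (391,226). The pink look-alikes are at (368,169), (402,168) and (440,184). Next I'll take enlarged crops.

```bash
cat > h.py <<'E'
import numpy as np, cv2
from scipy.spatial.transform import Rotation as R
from cell import arm,get_image,camera_model
def cam(n,st=None):
    m=camera_model(n)
    if n=="wrist":
        st=st or arm.observe()
        T=np.eye(4);T[:3,:3]=R.from_rotvec(st["ee_rot"]).as_matrix();T[:3,3]=st["position"]
        T=T@np.array(m["T_tool_cam"])
    else:
        T=np.eye(4);T[:3,:3]=R.from_rotvec(m["orientation"]).as_matrix();T[:3,3]=m["position"]
    return m,T
def pix2w(n,u,v,z,st=None):
    m,T=cam(n,st)
    d=T[:3,:3]@np.array([(u-m["cx"])/m["fx"],(v-m["cy"])/m["fy"],1])
    return T[:3,3]+d*(z-T[2,3])/d[2]
def w2pix(n,p,st=None):
    m,T=cam(n,st)
    q=T[:3,:3].T@(np.array(p)-T[:3,3])
    return np.array([m["cx"]+m["fx"]*q[0]/q[2],m["cy"]+m["fy"]*q[1]/q[2]])
def snap(n,name,box=None,s=1):
    st=arm.observe();im=get_image(n)[:,:,::-1].copy()
    cv2.imwrite(f"pics/{name}_raw.png",im)
    if box: im=im[box[1]:box[3],box[0]:box[2]]
    if s!=1: im=cv2.resize(im,None,fx=s,fy=s,interpolation=cv2.INTER_CUBIC)
    cv2.imwrite(f"pics/{name}.png",im)
    np.save(f"pics/{name}_st.npy",np.array([st["position"],st["ee_rot"]]))
    return im,st
def ldst(name):
    a=np.load(f"pics/{name}_st.npy");return {"position":a[0],"ee_rot":a[1]}
def delta(pos,yaw=None,rot=None):
    """grasp point target (world) & yaw of tool y-axis? -> shift in tool axes (mm) & turn for tool pointing down"""
    st=arm.observe();R0=R.from_rotvec(st["ee_rot"])
    tcp=np.array(pos)
    return R0.inv().apply(tcp-st["position"])*1000
def yawrot(psi):
    """tool pointing down, tool x axis at world angle psi"""
    c,s=np.cos(psi),np.sin(psi)
    return R.from_matrix(np.array([[c,s,0],[s,-c,0],[0,0,-1]]))
E
python3 - <<'E'
from h import *
a=cv2.imread("pics/top0.png")[170:260,160:420]
cv2.imwrite("pics/top0c.png",cv2.resize(a,None,fx=3,fy=3,interpolation=cv2.INTER_CUBIC))
a=cv2.imread("pics/side0.png")[110:400,170:420]
cv2.imwrite("pics/side0c.png",cv2.resize(a,None,fx=2,fy=2,interpolation=cv2.INTER_CUBIC))
for nm,u,v,z in [("green",194,201,.04),("blue",190,225,.04),("dial",322,216,.055),("handle",289,211,.06),("pblue",369,203,.02),("pgreen",391,204,.02),("mat",208,216,.003)]:
    print(nm,pix2w("top",u,v,z).round(3))
for nm,u,v,z in [("green",206,341,.04),("blue",235,367,.04),("dial",344,215,.055),("handle",309,242,.055),("pblue",358,178,.02),("pgreen",371,164,.02)]:
    print(nm,pix2w("side",u,v,z).round(3))
st=arm.observe();print(R.from_rotvec(st["ee_rot"]).as_matrix().round(3))
E
```

```text
green [0.577 0.322 0.04 ]
blue [0.498 0.33  0.04 ]
dial [ 0.528 -0.1    0.055]
handle [0.544 0.007 0.06 ]
pblue [ 0.576 -0.259  0.02 ]
pgreen [ 0.573 -0.333  0.02 ]
mat [0.531 0.284 0.003]
green [0.578 0.327 0.04 ]
blue [0.496 0.33  0.04 ]
dial [ 0.52  -0.095  0.055]
handle [0.544 0.022 0.055]
pblue [ 0.575 -0.259  0.02 ]
pgreen [ 0.574 -0.332  0.02 ]
[[ 0.952  0.307 -0.   ]
 [ 0.307 -0.952  0.001]
 [-0.    -0.001 -1.   ]]
```

View pics/top0c.png

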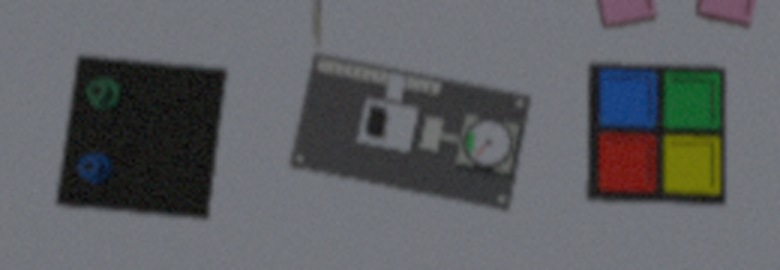

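View pics/side0c.png

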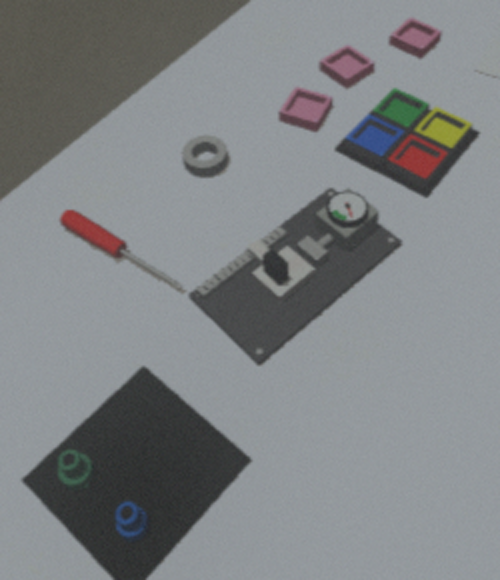

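Run:
```python
from h import *
c=np.array([pix2w("top",160+u/3,170+v/3,.01)[:2] for u,v in [(318,55),(528,97),(510,208),(292,167)]])
print(c.round(3)); ct=c.mean(0)
ang=np.degrees(np.arctan2(*( (c[0]-c[1]+c[3]-c[2])[::-1]))); print("cal y angle",ang,ct)
a=np.radians(ang); yv=np.array([np.cos(a),np.sin(a)]);o=ct-0.015*yv;print("origin",o,"spot",o+.034*yv,"dial",o-.073*yv)
R0=R.from_rotvec(arm.observe()["ee_rot"]);Rt=yawrot(a-np.pi/2)
print("turn",(R0.inv()*Rt).as_rotvec(), "shift",delta([o[0],o[1],.42]))
```

```text
[[ 0.626  0.09 ]
 [ 0.579 -0.148]
 [ 0.454 -0.127]
 [ 0.499  0.116]]
cal y angle 79.26085296086886 [ 0.5394114  -0.01718889]
origin [ 0.53661633 -0.03192617] spot [0.54295182 0.00147834] dial [ 0.52301366 -0.10364763]
turn [-1.10676899e-03  3.67297305e-04  4.99179449e-01] shift [ 500.94311646 -429.86243563  -15.38021156]
```

```bash
python3 -m pendant '[[[500,-430,-15,0,0,0.5,-1],[500,-430,-15,0,0,0.5,-1],[500,-430,-15,0,0,0.5,-1],[500,-430,-15,0,0,0.5,-1],[500,-430,-15,0,0,0.5,-1],[500,-430,-15,0,0,0.5,-1],[500,-430,-15,0,0,0.5,-1],[500,-430,-15,0,0,0.5,-1],[500,-430,-15,0,0,0.5,-1],[500,-430,-15,0,0,0.5,-1],[500,-430,-15,0,0,0.5,-1],[500,-430,-15,0,0,0.5,-1],[500,-430,-15,0,0,0.5,-1],[500,-430,-15,0,0,0.5,-1]]]'
python3 - <<'E'
from h import *
im,st=snap("wrist","w1");print(st["position"],st["joints"].round(2))
E
```

```text
clock: 1.9
position: [0.5352, -0.0337, 0.4196]
ee_rot: [3.127, -0.299, -0.001]
force: [-0.3, 1.7, 0.3]
width: 0.999
[ 0.53524657 -0.03366063  0.41964231] [ 0.13  0.29 -0.22  1.75  0.07  1.1  -1.87]
```

View pics/w1.png

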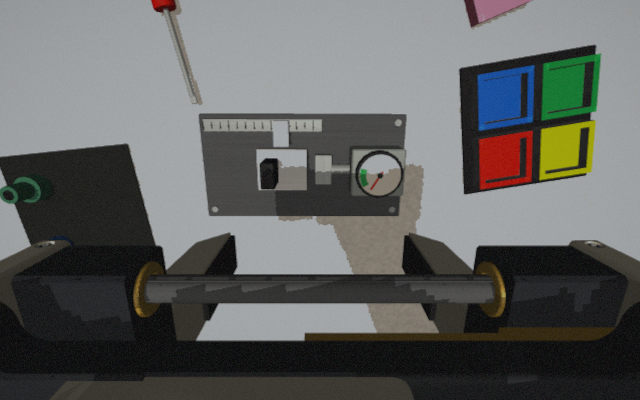

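The wrist view shows the caliper bed from about (200,114) to (406,216). The handle is at (269,173), the jaw at (282,170), the anvil at (323,170) and the dial at (380,174). I'll refine these on an enlarged crop.

Run:
```python
from h import *
a=cv2.imread("pics/w1_raw.png")
cv2.imwrite("pics/w1c.png",cv2.resize(a[100:225,190:420],None,fx=3.4,fy=3.4,interpolation=cv2.INTER_CUBIC))
cv2.imwrite("pics/w1p.png",cv2.resize(a[30:210,440:640],None,fx=3,fy=3,interpolation=cv2.INTER_CUBIC))
```

```text
(no output)
```

View pics/w1c.png

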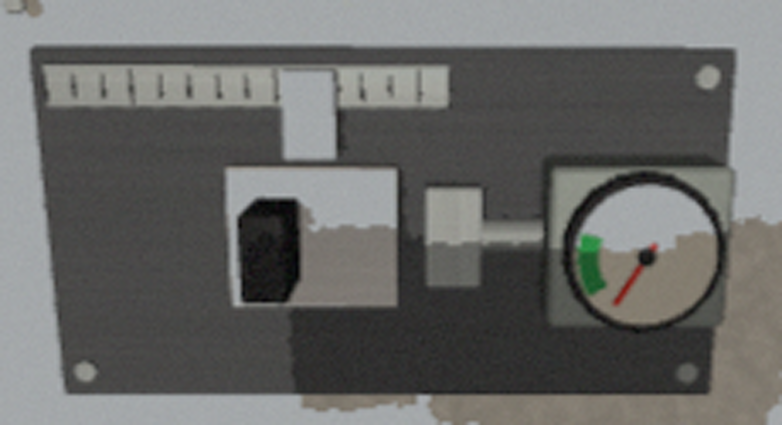

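View pics/w1p.png

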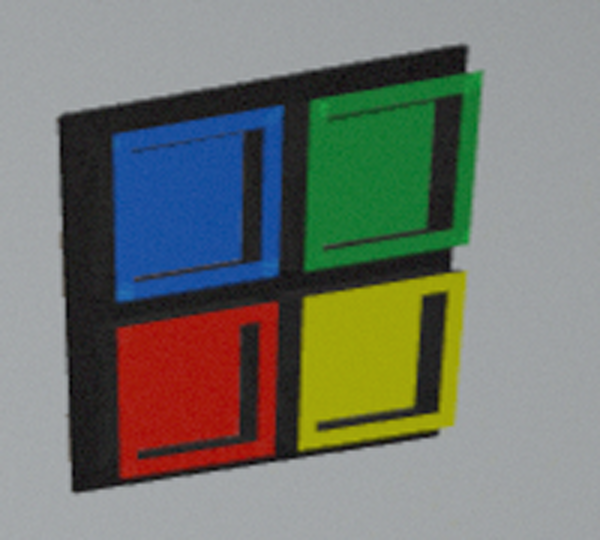

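Run:
```python
from h import *
st=ldst("w1")
P=lambda u,v,z:pix2w("wrist",190+u/3.4,100+v/3.4,z,st)[:2]
src=[];dst=[]
for (u,v,z,x,y) in [(32,48,.01,65,140),(735,48,.01,65,-110),(709,393,.01,-65,-110),(67,393,.01,-65,140)]:
    src.append([x/1000,y/1000]);dst.append(P(u,v,z))
src=np.array(src);dst=np.array(dst)
z=(src-src.mean(0))@[1,1j];w=(dst-dst.mean(0))@[1,1j]
k=(w*z.conj()).sum()/(abs(z)**2).sum();print("scale",abs(k),"rot",np.degrees(np.angle(k)))
a=np.angle(k);r=np.array([[np.cos(a),-np.sin(a)],[np.sin(a),np.cos(a)]])
o=dst.mean(0)-r@src.mean(0);print("origin",o,"res mm",((src@r.T+o-dst)*1000).round(1).tolist())
c=lambda p:((r.T@(p-o))*1000).round(1)
for n,u,v,zz in [("dial",646,256,.055),("anvil L-top",425,186,.027),("anvil L-bot",425,286,.027),("jaw R-top",398,167,.027),("jaw R-bot",398,306,.027),("jaw L-top",226,167,.027),("jawLbot",234,306,.027)]: print(n,c(P(u,v,zz)))
np.savez("cal.npz",o=o,a=a)
for n in ["handle"]: 
    print(n,c(P(266,201,.063)),c(P(247,220,.063)))
P2=lambda u,v,z:pix2w("wrist",440+u/3,30+v/3,z,st)[:2]
for n,cs in dict(blue=[(112,135),(285,107),(278,275),(117,302)],green=[(309,100),(483,72),(470,245),(303,271)],red=[(117,328),(277,303),(274,452),(120,480)],yel=[(300,298),(466,271),(453,428),(298,452)]).items():
    q=np.array([P2(u,v,.023) for u,v in cs]);print(n,q.mean(0).round(4),np.degrees(np.arctan2(*((q[0]-q[3])[::-1]))).round(1))
# green collar from wrist & top
```

```text
scale 0.9859034039414092 rot -10.895971375156485
origin [ 0.53885709 -0.0313131 ] res mm [[1.3, 1.7], [0.5, -1.9], [-1.3, -1.5], [-0.6, 1.7]]
dial [ -0.5 -72.2]
anvil L-top [18.2  0.4]
anvil L-bot [-17.5   0.5]
jaw R-top [24.8  9.7]
jaw R-bot [-24.9  10.2]
jaw L-top [24.7 69.1]
jawLbot [-24.9  69.1]
handle [18.9 50. ] [12.8 56.3]
blue [ 0.5776 -0.2595] -1.0
green [ 0.5757 -0.3311] -1.5
red [ 0.5058 -0.2575] -1.5
yel [ 0.5036 -0.3288] -0.3
```

```bash
cat >> h.py <<'E'
_c=np.load("cal.npz");O=_c["o"];A=float(_c["a"])
def cal2w(x,y,z): # mm -> m
    c,s=np.cos(A),np.sin(A);return np.array([O[0]+(c*x-s*y)/1000,O[1]+(s*x+c*y)/1000,z/1000])
def w2cal(p):
    c,s=np.cos(A),np.sin(A);d=(np.array(p[:2])-O)*1000;return np.array([c*d[0]+s*d[1],-s*d[0]+c*d[1]])
def go(p,psi):
    st=arm.observe();R0=R.from_rotvec(st["ee_rot"])
    print("shift",(R0.inv().apply(np.array(p)-st["position"])*1000).round(1),"turn",(R0.inv()*yawrot(psi)).as_rotvec().round(3),"at cal",w2cal(st["position"]).round(1),"z",st["position"][2].round(4))
E
python3 - <<'E'
from h import *
go(cal2w(0,51.7,210),A)
E
```

```text
shift [  3.1 -54.7 209.7] turn [ 0.001  0.    -0.   ] at cal [-3.1 -2.9] z 0.4197
```

Reach above the handle first and descend in steps; then close and check.

```bash
python3 -m pendant '[[[3,-55,60,0,0,0,-0.2],[3,-55,120,0,0,0,-0.2],[3,-55,160,0,0,0,-0.2],[3,-55,190,0,0,0,-0.2],[3,-55,210,0,0,0,-0.2],[3,-55,210,0,0,0,-0.2],[3,-55,210,0,0,0,-0.2],[3,-55,210,0,0,0,1],[3,-55,210,0,0,0,1],[3,-55,210,0,0,0,1],[3,-55,210,0,0,0,1],[3,-55,210,0,0,0,1],[3,-55,210,0,0,0,1]]]' 10
python3 - <<'E'
from h import *
snap("wrist","w2");go(cal2w(0,51.7,210),A)
E
```

```text
clock: 3.58
position: [0.549, 0.0213, 0.2098]
ee_rot: [-3.128, 0.295, -0.0]
force: [-0.5, -0.1, 2.1]
width: 0.175
shift [-0.   1.8 -0.2] turn [-0.    -0.     0.002] at cal [ 0.  53.5] z 0.2098
```

View pics/w2.png

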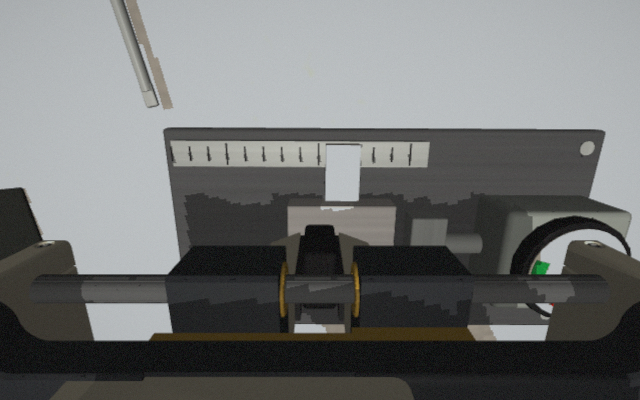

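The grip tab is between the fingers (16 mm opening). I'll slide the jaw back.

```bash
python3 -m pendant '[[[0,-4,0,0,0,0,1],[0,-12,0,0,0,0,1],[0,-20,0,0,0,0,1],[0,-28,0,0,0,0,1],[0,-36,0,0,0,0,1],[0,-44,0,0,0,0,1],[0,-52,0,0,0,0,1],[0,-58,0,0,0,0,1],[0,-62,0,0,0,0,1],[0,-62,0,0,0,0,1],[0,-62,0,0,0,0,1]]]'
python3 - <<'E'
from h import *
go(cal2w(0,117,210),A)
E
```

```text
clock: 5.0
position: [0.5608, 0.0824, 0.2098]
ee_rot: [-3.127, 0.295, -0.001]
force: [3.9, 0.8, 1.6]
width: 0.171
shift [-0.1 -1.1 -0.2] turn [-0.001 -0.001  0.002] at cal [1.000e-01 1.159e+02] z 0.2098
```

```bash
python3 -m pendant '[[[0,0,0,0,0,0,-0.2],[0,0,0,0,0,0,-0.2],[0,0,0,0,0,0,-0.2],[0,0,0,0,0,0,-0.2],[0,0,-30,0,0,0,-0.2],[0,0,-60,0,0,0,-0.2],[0,0,-100,0,0,0,-0.2]]]'
python3 - <<'E'
from h import *
go([.577,.325,.38],A+np.pi/2)
E
```

```text
clock: 5.88
position: [0.5602, 0.082, 0.3101]
ee_rot: [3.127, -0.295, -0.003]
force: [0.5, 0.3, 0.3]
width: 0.608
shift [ -29.  -241.8  -70. ] turn [-1.000e-03  2.000e-03 -1.569e+00] at cal [ -0.5 115.3] z 0.3101
```

```bash
python3 -m pendant '[[[-29,-242,-70,0,0,-1.57,-0.2],[-29,-242,-70,0,0,-1.57,-0.2],[-29,-242,-70,0,0,-1.57,-0.2],[-29,-242,-70,0,0,-1.57,-0.2],[-29,-242,-70,0,0,-1.57,-0.2],[-29,-242,-70,0,0,-1.57,-0.2],[-29,-242,-70,0,0,-1.57,-0.2],[-29,-242,-70,0,0,-1.57,-0.2],[-29,-242,-70,0,0,-1.57,-0.2],[-29,-242,-70,0,0,-1.57,-0.2],[-29,-242,-70,0,0,-1.57,-0.2],[-29,-242,-70,0,0,-1.57,-0.2]]]'
python3 - <<'E'
from h import *
im,st=snap("wrist","w3");print(st["joints"].round(2));go([.577,.325,.38],A+np.pi/2)
E
```

```text
clock: 7.38
position: [0.5773, 0.3253, 0.3797]
ee_rot: [2.422, 2.001, -0.0]
force: [-0.4, -0.8, 0.4]
width: 0.602
[-0.21  0.59 -0.61  1.46  0.35  1.2  -1.07]
shift [-0.4 -0.3 -0.3] turn [0. 0. 0.] at cal [-29.6 357.5] z 0.3797
```

View pics/w3.png

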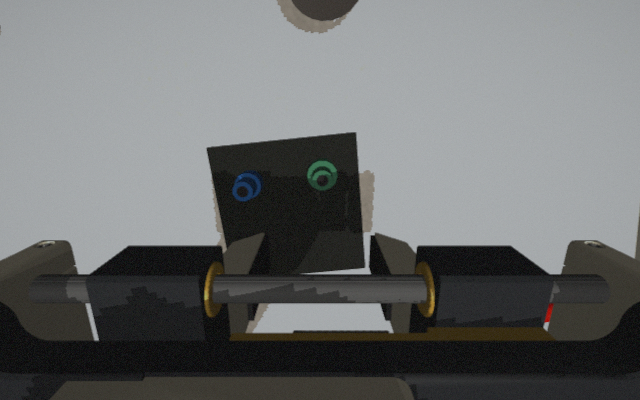

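The mat holds only two collars, green near (322,176) and blue near (246,187). The likely confusions, pockets and pink look-alikes, are well away. A close crop will confirm the choice and give me measurements.

Run:
```python
from h import *
a=cv2.imread("pics/w3_raw.png")
cv2.imwrite("pics/w3c.png",cv2.resize(a[145:215,215:355],None,fx=5.5,fy=5.5,interpolation=cv2.INTER_CUBIC))
```

```text
(no output)
```

View pics/w3c.png

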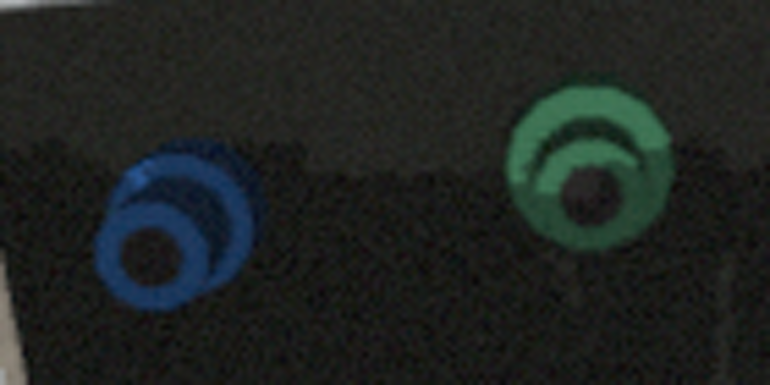

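Run:
```python
from h import *
st=ldst("w3");P=lambda u,v,z:pix2w("wrist",215+u/5.5,145+v/5.5,z,st)[:2].round(4)
print("green fl",P(590,168,.021),"sp",P(592,194,.045))
print("blue fl",P(181,225,.021),"sp",P(152,256,.045))
g=(P(590,168,.021)+P(592,194,.045))/2
go([g[0],g[1],.2035],A+np.pi/2)
```

```text
green fl [0.5816 0.3266] sp [0.5818 0.3269]
blue fl [0.4988 0.3306] sp [0.4986 0.3307]
shift [  2.2   4.  176.2] turn [0. 0. 0.] at cal [-29.6 357.5] z 0.3797
```

Flange and spigot estimates agree to within 0.3 mm. I'll descend and grip green.

```bash
python3 -m pendant '[[[2,4,50,0,0,0,-0.1],[2,4,100,0,0,0,-0.1],[2,4,135,0,0,0,-0.1],[2,4,160,0,0,0,-0.1],[2,4,176,0,0,0,-0.1],[2,4,176,0,0,0,-0.1],[2,4,176,0,0,0,-0.1],[2,4,176,0,0,0,1],[2,4,176,0,0,0,1],[2,4,176,0,0,0,1],[2,4,176,0,0,0,1],[2,4,176,0,0,0,1],[2,4,176,0,0,0,1]]]' 15
python3 - <<'E'
from h import *
snap("wrist","w4",(150,120,490,340),2);go([.577,.325,.38],A+np.pi/2)
E
```

```text
clock: 9.05
position: [0.5817, 0.3266, 0.2039]
ee_rot: [2.421, 2.002, 0.0]
force: [-0.8, -0.4, 4.0]
width: 0.232
shift [  -2.4   -4.3 -176.1] turn [ 0.    -0.     0.001] at cal [-25.6 359.5] z 0.2039
```

View pics/w4.png

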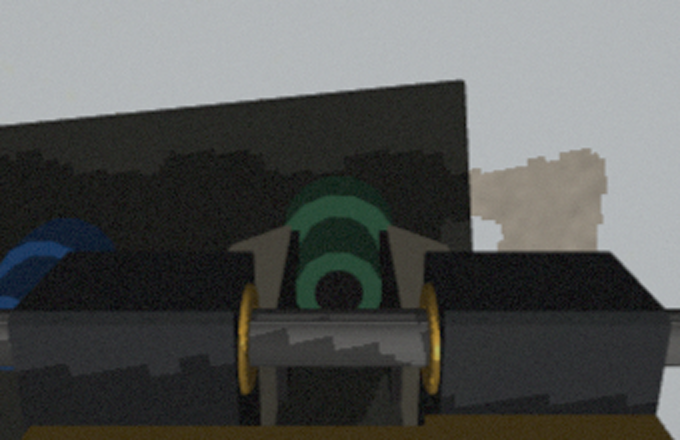

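```bash
python3 -m pendant '[[[0,0,-20,0,0,0,1],[0,0,-60,0,0,0,1],[0,0,-110,0,0,0,1],[0,0,-120,0,0,0,1]]]'
python3 - <<'E'
from h import *
go(cal2w(0,34,310),A+np.pi/2); print(arm.observe()["width"])
E
```

```text
clock: 9.6
position: [0.5822, 0.3275, 0.3288]
ee_rot: [2.421, 2.002, 0.011]
force: [0.2, 0.7, -1.5]
width: 0.232
shift [-326.6   24.8   17.3] turn [ 0.005 -0.005  0.001] at cal [-25.2 360.5] z 0.3288
0.23233656383831683
```

```bash
python3 -m pendant '[[[-50,4,0,0,0,0,1],[-110,8,0,0,0,0,1],[-170,13,0,0,0,0,1],[-230,18,0,0,0,0,1],[-280,22,5,0,0,0,1],[-310,24,10,0,0,0,1],[-325,25,15,0,0,0,1],[-325,25,15,0,0,0,1],[-325,25,15,0,0,0,1],[-325,25,15,0,0,0,1]]]'
python3 - <<'E'
from h import *
go(cal2w(0,34,211),A+np.pi/2); print(arm.observe()["width"])
E
```

```text
clock: 10.85
position: [0.5453, 0.0043, 0.309]
ee_rot: [-2.419, -2.004, -0.001]
force: [0.1, 0.0, -1.0]
width: 0.234
shift [-2.2  0.3 98. ] turn [ 0.    -0.001  0.003] at cal [-0.4 36.1] z 0.309
0.2343265570999563
```

```bash
python3 -m pendant '[[[-2,0,30,0,0,0,1],[-2,0,55,0,0,0,1],[-2,0,75,0,0,0,1],[-2,0,88,0,0,0,1],[-2,0,94,0,0,0,1],[-2,0,97.5,0,0,0,1],[-2,0,97.5,0,0,0,1],[-2,0,97.5,0,0,0,1]]]'
python3 - <<'E'
from h import *
go(cal2w(0,34,211),A+np.pi/2); snap("wrist","w5",(150,120,490,340),2)
E
```

```text
clock: 11.85
position: [0.545, 0.0006, 0.2117]
ee_rot: [2.421, 2.001, 0.001]
force: [0.1, 0.3, -1.1]
width: 0.232
shift [ 1.5 -0.   0.7] turn [ 0.001 -0.     0.001] at cal [ 0.  32.5] z 0.2117
```

View pics/w5.png

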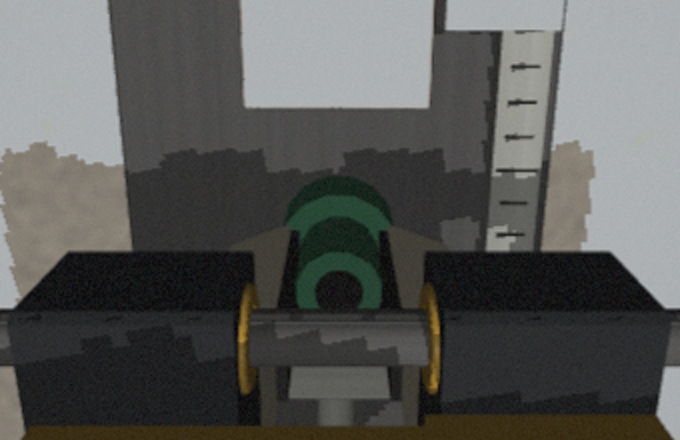

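```bash
python3 -m pendant '[[[0,0,0.5,0,0,0,1],[0,0,0.5,0,0,0,1],[0,0,0.5,0,0,0,0.1],[0,0,0.5,0,0,0,0.1],[0,0,0.5,0,0,0,0.1],[0,0,0.5,0,0,0,0.1],[0,0,-15,0,0,0,0.1],[0,0,-45,0,0,0,0.1],[0,0,-80,0,0,0,0.1],[0,0,-110,0,0,0,0.1],[0,0,-110,0,0,0,0.1]]]'
python3 - <<'E'
from h import *
go(cal2w(0,116.5,300),A); snap("wrist","w6",None,1)
E
```

```text
clock: 13.28
position: [0.5455, 0.001, 0.3245]
ee_rot: [2.419, 2.0, 0.006]
force: [0.4, -0.2, 0.4]
width: 0.45
shift [83.4 -0.5 24.6] turn [ 0.003 -0.005  1.572] at cal [ 0.5 33. ] z 0.3245
```

View pics/w6.png

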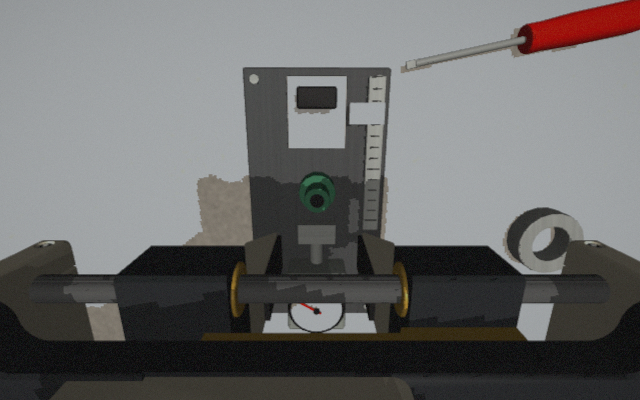

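Green stands on the jaw line. I'll go to the handle.

```bash
python3 -m pendant '[[[83,0,10,0,0,1.57,-0.1],[83,0,10,0,0,1.57,-0.1],[83,0,10,0,0,1.57,-0.1],[83,0,10,0,0,1.57,-0.1],[83,0,10,0,0,1.57,-0.1],[83,0,10,0,0,1.57,-0.1],[83,0,10,0,0,1.57,-0.1],[83,0,10,0,0,1.57,-0.1],[83,0,10,0,0,1.57,-0.1],[83,0,10,0,0,1.57,-0.1],[83,0,10,0,0,1.57,-0.1]]]'
python3 - <<'E'
from h import *
go(cal2w(0,116,210),A); snap("wrist","w7",None,1)
E
```

```text
clock: 14.7
position: [0.5602, 0.0821, 0.3108]
ee_rot: [3.128, -0.292, -0.001]
force: [0.2, -0.4, 0.0]
width: 0.549
shift [  0.6  -0.6 100.8] turn [0.    0.001 0.004] at cal [ -0.5 115.4] z 0.3108
```

View pics/w7.png

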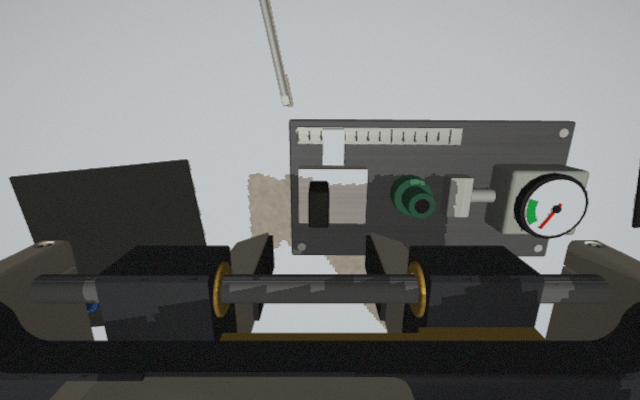

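```bash
python3 -m pendant '[[[0,0,40,0,0,0,-0.1],[0,0,70,0,0,0,-0.1],[0,0,90,0,0,0,-0.1],[0,0,101,0,0,0,-0.1],[0,0,101,0,0,0,-0.1],[0,0,101,0,0,0,-0.1],[0,0,101,0,0,0,1],[0,0,101,0,0,0,1],[0,0,101,0,0,0,1],[0,0,101,0,0,0,1],[0,0,101,0,0,0,1],[0,0,101,0,0,0,1]]]' 12
python3 - <<'E'
from h import *
go(cal2w(0,116,210),A); snap("wrist","w8",None,1)
E
```

```text
clock: 16.25
position: [0.5604, 0.0822, 0.2103]
ee_rot: [-3.128, 0.295, -0.0]
force: [0.4, 0.6, 2.3]
width: 0.172
shift [ 0.3 -0.5  0.3] turn [-0.    -0.     0.002] at cal [ -0.3 115.5] z 0.2103
```

View pics/w8.png

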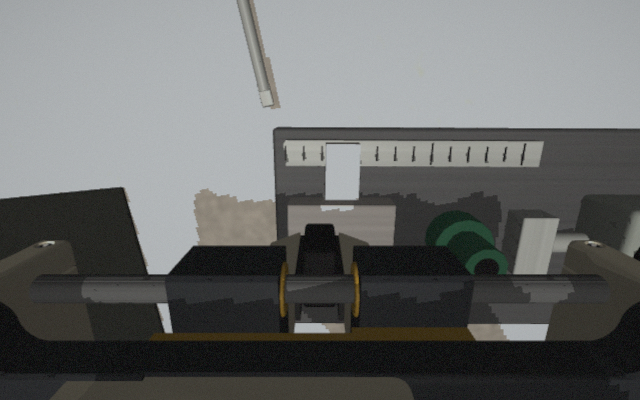

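```bash
python3 -m pendant '[[[0,4,0,0,0,0,1],[0,9,0,0,0,0,1],[0,14,0,0,0,0,1],[0,19,0,0,0,0,1],[0,23,0,0,0,0,1],[0,26,0,0,0,0,1],[0,29,0,0,0,0,1],[0,32,0,0,0,0,1],[0,35,0,0,0,0,1],[0,37,0,0,0,0,1],[0,39,0,0,0,0,1],[0,41,0,0,0,0,1],[0,42,0,0,0,0,1],[0,42,0,0,0,0,1]]]'
python3 - <<'E'
from h import *
go(cal2w(0,116,210),A); snap("wrist","w9",None,1)
im,_=snap("side","s9",(270,190,390,270),6)
im,_=snap("top","t9",(250,180,350,245),6)
E
```

```text
clock: 18.05
position: [0.5525, 0.0415, 0.2103]
ee_rot: [-3.127, 0.294, -0.0]
force: [-0.6, 5.1, 5.3]
width: 0.172
shift [  0.4 -41.9   0.4] turn [-0.001 -0.     0.003] at cal [-0.3 74.1] z 0.2103
```

View pics/w9.png

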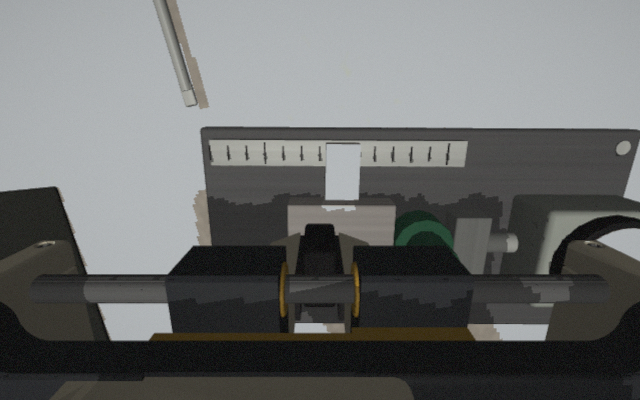

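View pics/s9.png

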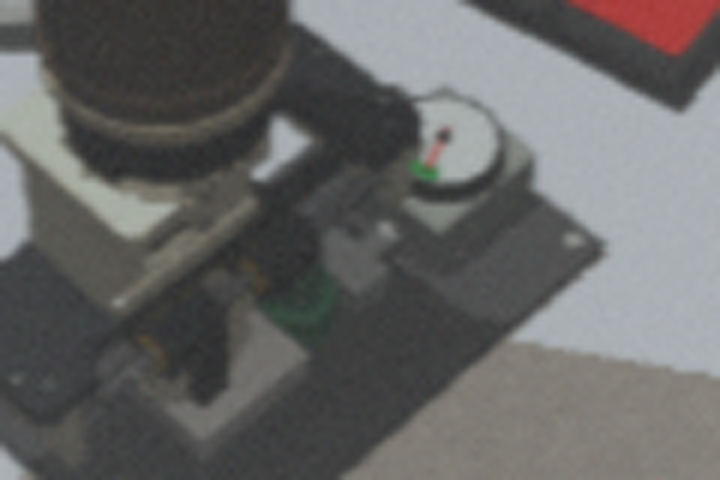

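View pics/t9.png

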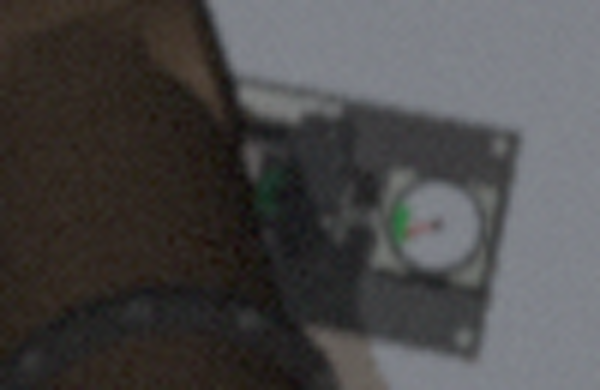

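The needle is just at the start of the green. I'll push 2.5 mm more, slowly, and hold.

```bash
python3 -m pendant '[[[0,0.5,0,0,0,0,1],[0,1,0,0,0,0,1],[0,1.5,0,0,0,0,1],[0,2,0,0,0,0,1],[0,2.5,0,0,0,0,1],[0,2.5,0,0,0,0,1],[0,2.5,0,0,0,0,1],[0,2.5,0,0,0,0,1],[0,2.5,0,0,0,0,1],[0,2.5,0,0,0,0,1],[0,2.5,0,0,0,0,1],[0,2.5,0,0,0,0,1]]]'
python3 - <<'E'
from h import *
go(cal2w(0,116,210),A)
im,_=snap("side","s10",(320,190,380,240),10)
im,_=snap("top","t10",(300,190,350,240),10)
E
```

```text
clock: 19.7
position: [0.5521, 0.0396, 0.2103]
ee_rot: [-3.126, 0.293, -0.0]
force: [-1.1, 6.4, 3.0]
width: 0.169
shift [  0.5 -43.9   0.4] turn [-0.002 -0.     0.003] at cal [-0.4 72.1] z 0.2103
```

View pics/s10.png

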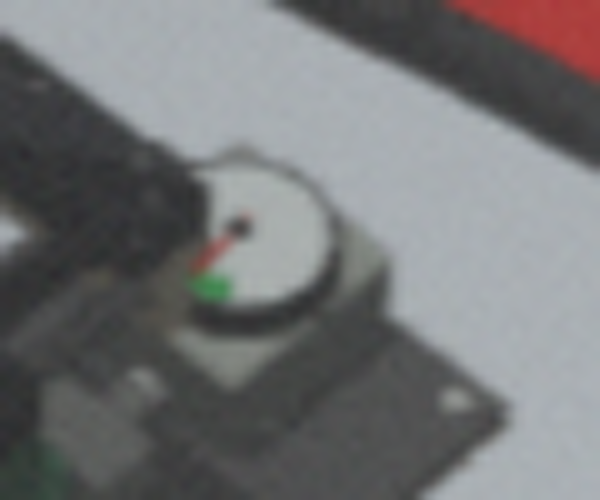

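View pics/t10.png

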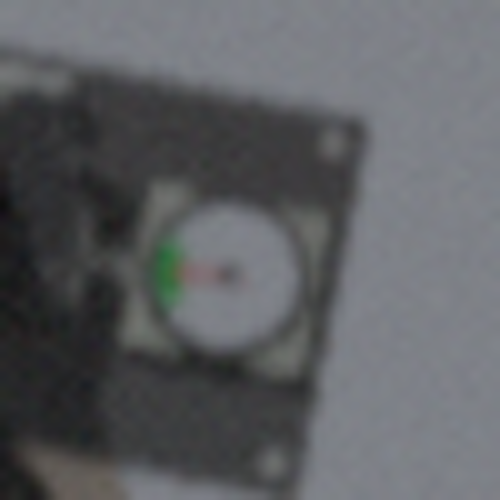

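The needle stands mid-green (top crop needle tip at (180,272), sector 238–305). I'll back the jaw off.

```bash
python3 -m pendant '[[[0,0,0,0,0,0,1],[0,-2,0,0,0,0,1],[0,-5,0,0,0,0,1],[0,-9,0,0,0,0,1],[0,-15,0,0,0,0,1],[0,-22,0,0,0,0,1],[0,-30,0,0,0,0,1],[0,-37,0,0,0,0,1],[0,-42,0,0,0,0,1],[0,-44,0,0,0,0,1],[0,-44,0,0,0,0,1],[0,-44,0,0,0,0,-0.1],[0,-44,0,0,0,0,-0.1],[0,-44,0,0,0,0,-0.1],[0,-44,0,0,0,0,-0.1],[0,-44,-30,0,0,0,-0.1],[0,-44,-60,0,0,0,-0.1],[0,-44,-90,0,0,0,-0.1],[0,-44,-100,0,0,0,-0.1],[0,-44,-100,0,0,0,-0.1]]]'
python3 - <<'E'
from h import *
go(cal2w(0,17,300),A+np.pi/2)
snap("wrist","w11")
E
```

```text
clock: 22.3
position: [0.5603, 0.0816, 0.3103]
ee_rot: [-3.128, 0.295, -0.001]
force: [-0.5, 0.3, -0.8]
width: 0.555
shift [ 0.1 97.9 10.3] turn [ 0.000e+00 -1.000e-03 -1.569e+00] at cal [ -0.3 114.9] z 0.3103
```

View pics/w11.png

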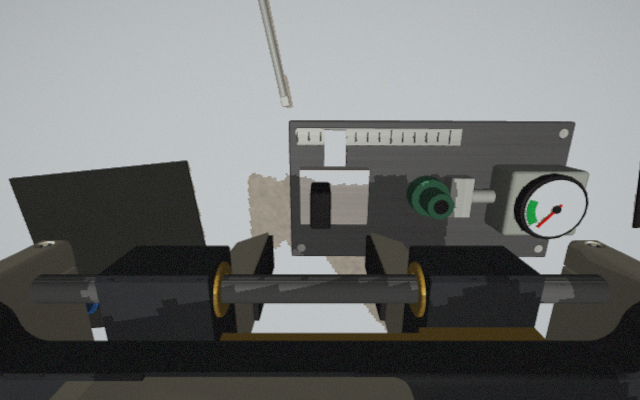

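Run:
```python
from h import *
a=cv2.imread("pics/w11_raw.png")[160:240,390:490];cv2.imwrite("pics/w11c.png",cv2.resize(a,None,fx=6,fy=6,interpolation=cv2.INTER_CUBIC))
```

```text
(no output)
```

View pics/w11c.png

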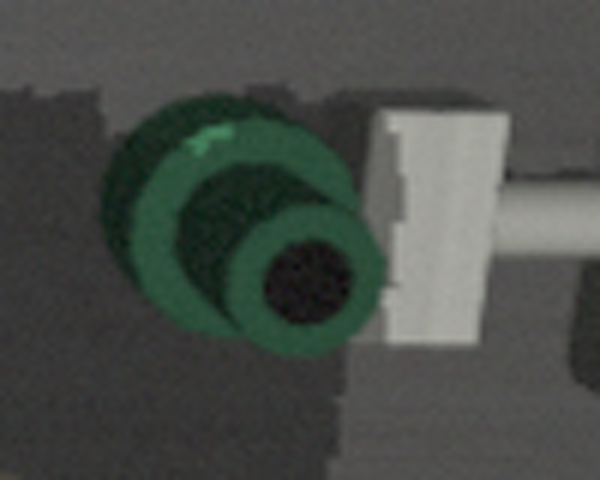

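Run:
```python
from h import *
st=ldst("w11")
p=w2cal(pix2w("wrist",390+306/6,160+280/6,.052,st)[:2]);q=w2cal(pix2w("wrist",390+244/6,160+227/6,.028,st)[:2]);print(p,q)
go(cal2w(p[0],17,310),A+np.pi/2)
```

```text
[ 0.61565766 17.43562707] [ 0.88070297 17.47782854]
shift [ 0.9 97.8 -0.5] turn [-0.000e+00  1.000e-03 -1.569e+00] at cal [ -0.5 114.8] z 0.3095
```

Confirmed at caliper y ≈ 17.4. I'll pick it up there.

```bash
python3 -m pendant '[[[1,97,0,0,0,-1.57,-0.1],[1,97,0,0,0,-1.57,-0.1],[1,97,0,0,0,-1.57,-0.1],[1,97,0,0,0,-1.57,-0.1],[1,97,0,0,0,-1.57,-0.1],[1,97,0,0,0,-1.57,-0.1],[1,97,0,0,0,-1.57,-0.1],[1,97,0,0,0,-1.57,-0.1],[1,97,0,0,0,-1.57,-0.1],[1,97,0,0,0,-1.57,-0.1],[1,97,0,0,0,-1.57,-0.1]]]'
python3 - <<'E'
from h import *
go(cal2w(0.7,17.5,211.5),A+np.pi/2)
E
```

```text
clock: 23.72
position: [0.5429, -0.0139, 0.3095]
ee_rot: [-2.422, -1.999, 0.001]
force: [0.1, -1.1, 0.2]
width: 0.554
shift [-0.4  0.1 98. ] turn [-0.001  0.    -0.001] at cal [ 0.7 17.9] z 0.3095
```

```bash
python3 -m pendant '[[[0,0,40,0,0,0,-0.1],[0,0,70,0,0,0,-0.1],[0,0,90,0,0,0,-0.1],[0,0,98,0,0,0,-0.1],[0,0,98,0,0,0,-0.1],[0,0,98,0,0,0,-0.1],[0,0,98,0,0,0,1],[0,0,98,0,0,0,1],[0,0,98,0,0,0,1],[0,0,98,0,0,0,1],[0,0,98,0,0,0,1],[0,0,98,0,0,0,1],[0,0,80,0,0,0,1],[0,0,50,0,0,0,1],[0,0,0,0,0,0,1],[0,0,-10,0,0,0,1]]]' 15
python3 - <<'E'
from h import *
psi=A+np.pi/2
print(arm.observe()["width"])
for s in [-1,1]: pass
go([.5757,-.3311,.32],psi); go([.5757,-.3311,.32],np.radians(88.5))
snap("wrist","w12")
E
```

```text
clock: 25.72
position: [0.544, -0.0134, 0.3243]
ee_rot: [2.418, 1.999, 0.007]
force: [-0.7, 0.3, -2.2]
width: 0.233
0.23263906209198867
shift [-306.1   90.8    4.5] turn [ 0.006 -0.001  0.001] at cal [ 1.7 18.5] z 0.3243
shift [-306.1   90.8    4.5] turn [ 0.006 -0.001 -0.163] at cal [ 1.7 18.5] z 0.3243
```

View pics/w12.png

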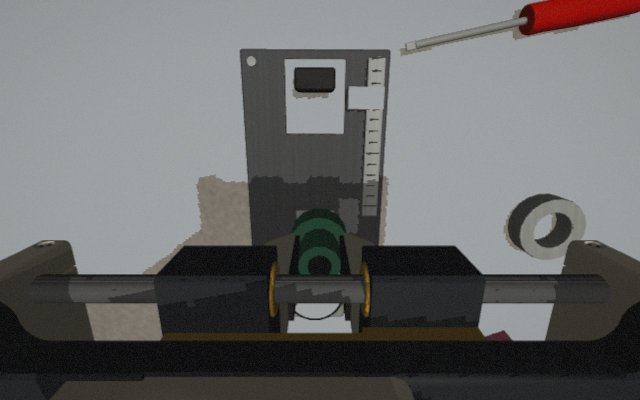

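Green is in the gripper. On to the green pocket.

```bash
python3 -m pendant '[[[-50,15,0,0,0,-0.16,1],[-105,31,0,0,0,-0.16,1],[-160,47,0,0,0,-0.16,1],[-215,63,0,0,0,-0.16,1],[-260,77,0,0,0,-0.16,1],[-290,86,0,0,0,-0.16,1],[-306,91,0,0,0,-0.16,1],[-306,91,0,0,0,-0.16,1],[-306,91,0,0,0,-0.16,1],[-306,91,0,0,0,-0.16,1]]]'
python3 - <<'E'
from h import *
go([.5757,-.3311,.2125],np.radians(88.5))
snap("wrist","w13")
snap("side","s13",(320,100,440,220),5)
E
```

```text
clock: 27.02
position: [0.5753, -0.3297, 0.3205]
ee_rot: [-2.251, -2.191, -0.001]
force: [-0.9, -0.8, -1.2]
width: 0.233
shift [ -1.4   0.4 108. ] turn [ 0.    -0.    -0.001] at cal [  92.2 -286.1] z 0.3205
```

View pics/w13.png

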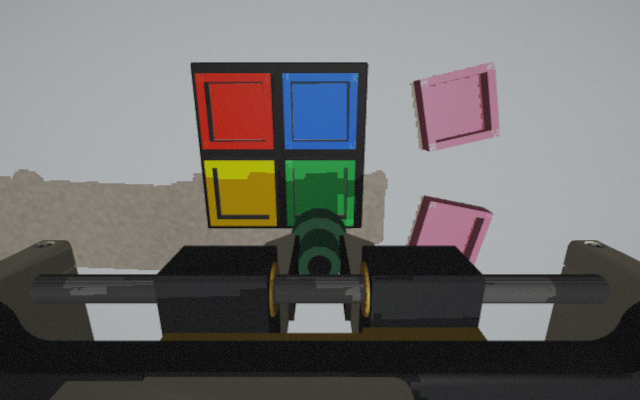

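View pics/s13.png

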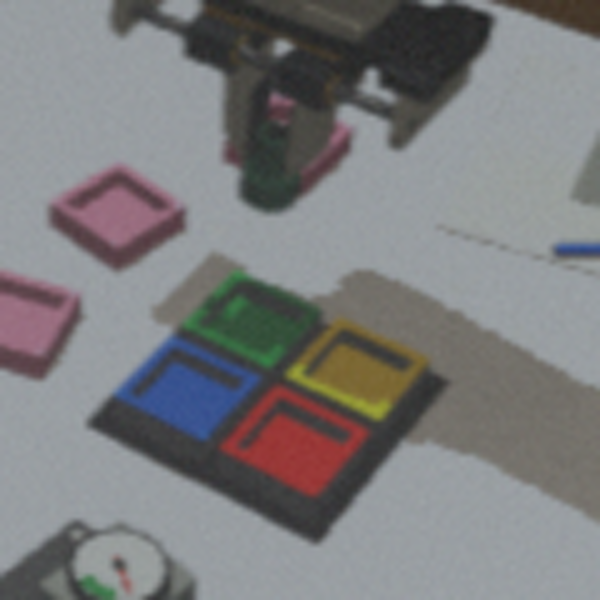

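Run:
```python
from h import *
st=ldst("w13")
for n,cs in dict(green=[(285,159.5),(362,158.5),(360,227),(287,228)],blue=[(281,72),(360,72),(358,149.5),(284,150.5)]).items():
    print(n,np.mean([pix2w("wrist",u,v,.023,st)[:2] for u,v in cs],0).round(4))
```

```text
green [ 0.5796 -0.3317]
blue [ 0.5789 -0.2596]
```

```bash
python3 -m pendant '[[[-2,2,40,0,0,0,1],[-2,2,70,0,0,0,1],[-2,2,90,0,0,0,1],[-2,2,102,0,0,0,1],[-2,2,107,0,0,0,1],[-2,2,107,0,0,0,1],[-2,2,107,0,0,0,1],[-2,2,107,0,0,0,0.1],[-2,2,107,0,0,0,0.1],[-2,2,107,0,0,0,0.1],[-2,2,107,0,0,0,0.1],[-2,2,95,0,0,0,0.1],[-2,2,70,0,0,0,0.1],[-2,2,30,0,0,0,0.1],[-2,2,0,0,0,0,0.1],[-2,2,0,0,0,0,0.1]]]'
python3 - <<'E'
from h import *
st=arm.observe();print(st["position"])
snap("wrist","w14")
go([.499,.330,.38],A+np.pi/2)
snap("top","t14",(160,170,420,250),3)
E
```

```text
clock: 29.12
position: [0.5779, -0.3335, 0.324]
ee_rot: [2.25, 2.185, 0.003]
force: [0.1, 0.7, -1.4]
width: 0.448
[ 0.57787966 -0.33351829  0.32402743]
shift [660.9 -97.4 -59. ] turn [0.003 0.001 0.161] at cal [  94.8 -289.5] z 0.3221
```

View pics/w14.png

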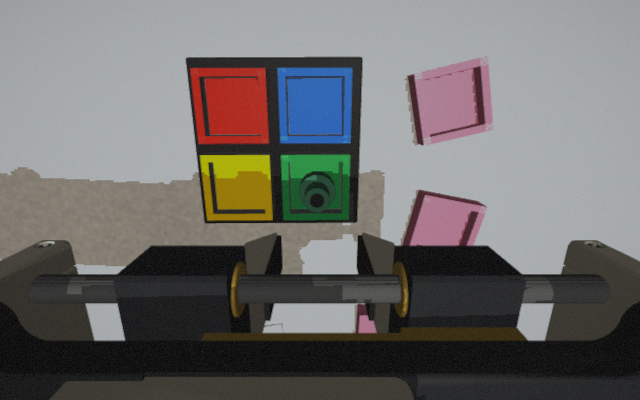

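View pics/t14.png

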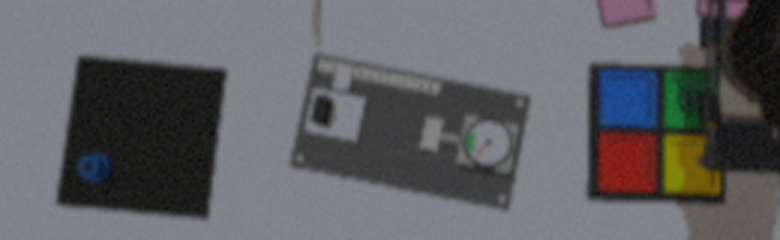

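Green stands upright in its pocket, and blue is unmoved. I'll go to blue.

```bash
python3 -m pendant '[[[60,-9,-20,0,0,0.16,-0.1],[120,-18,-40,0,0,0.16,-0.1],[180,-27,-59,0,0,0.16,-0.1],[240,-36,-59,0,0,0.16,-0.1],[300,-45,-59,0,0,0.16,-0.1],[360,-54,-59,0,0,0.16,-0.1],[420,-63,-59,0,0,0.16,-0.1],[480,-71,-59,0,0,0.16,-0.1],[540,-80,-59,0,0,0.16,-0.1],[600,-88,-59,0,0,0.16,-0.1],[640,-95,-59,0,0,0.16,-0.1],[661,-97,-59,0,0,0.16,-0.1],[661,-97,-59,0,0,0.16,-0.1],[661,-97,-59,0,0,0.16,-0.1],[661,-97,-59,0,0,0.16,-0.1]]]'
python3 - <<'E'
from h import *
st=arm.observe();print(st["position"],st["joints"].round(2))
snap("wrist","w15")
a=cv2.imread("pics/w15_raw.png")
cv2.imwrite("pics/w15c.png",cv2.resize(a[130:230,250:390],None,fx=5.5,fy=5.5,interpolation=cv2.INTER_CUBIC))
E
```

```text
clock: 31.1
position: [0.4997, 0.3286, 0.3789]
ee_rot: [2.423, 1.999, -0.001]
force: [1.0, 0.3, -0.0]
width: 0.55
[0.49971557 0.32861474 0.37891497] [-0.2   0.51 -0.69  1.63  0.35  1.13 -1.17]
```

View pics/w15c.png

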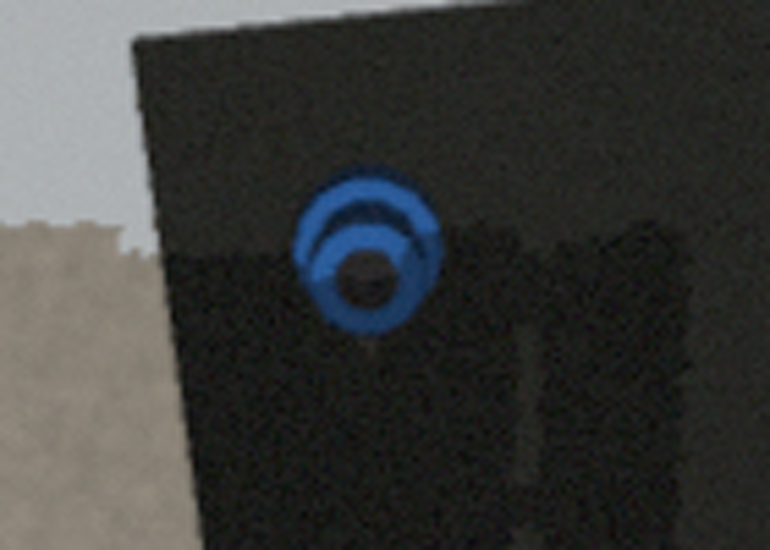

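Run:
```python
from h import *
st=ldst("w15");P=lambda u,v,z:pix2w("wrist",250+u/5.5,130+v/5.5,z,st)[:2].round(4)
a,b=P(368,251,.021),P(368,278,.045);print(a,b);g=(a+b)/2
go([g[0],g[1],.2035],A+np.pi/2)
```

```text
[0.4982 0.3308] [0.4984 0.3309]
shift [  2.   -1.8 175.5] turn [ 0.     0.001 -0.001] at cal [-106.5  346.1] z 0.379
```

```bash
python3 -m pendant '[[[2,-2,50,0,0,0,-0.1],[2,-2,100,0,0,0,-0.1],[2,-2,135,0,0,0,-0.1],[2,-2,160,0,0,0,-0.1],[2,-2,175,0,0,0,-0.1],[2,-2,175,0,0,0,-0.1],[2,-2,175,0,0,0,-0.1],[2,-2,175,0,0,0,1],[2,-2,175,0,0,0,1],[2,-2,175,0,0,0,1],[2,-2,175,0,0,0,1],[2,-2,175,0,0,0,1],[2,-2,175,0,0,0,1],[2,-2,160,0,0,0,1],[2,-2,120,0,0,0,1],[2,-2,60,0,0,0,1],[2,-2,60,0,0,0,1]]]' 15
python3 - <<'E'
from h import *
print(arm.observe()["width"])
go(cal2w(0,34,320),A+np.pi/2)
E
```

```text
clock: 33.28
position: [0.4983, 0.3339, 0.3247]
ee_rot: [2.421, 2.002, 0.014]
force: [0.3, 0.3, -1.5]
width: 0.237
0.23728951564376616
shift [-317.2  108.5    3.2] turn [ 0.006 -0.007  0.001] at cal [-108.9  351. ] z 0.3247
```

```bash
python3 -m pendant '[[[-50,17,0,0,0,0,1],[-105,36,0,0,0,0,1],[-160,55,0,0,0,0,1],[-215,74,0,0,0,0,1],[-265,91,0,0,0,0,1],[-300,103,0,0,0,0,1],[-314,108,0,0,0,0,1],[-314,108,0,0,0,0,1],[-314,108,0,0,0,0,1],[-314,108,0,0,0,0,1]]]'
python3 - <<'E'
from h import *
print(arm.observe()["width"])
go(cal2w(0,34,211.5),A+np.pi/2)
E
```

```text
clock: 34.52
position: [0.5445, 0.0054, 0.3194]
ee_rot: [-2.418, -2.005, -0.001]
force: [0.1, 0.4, -1.2]
width: 0.235
0.23470132489613008
shift [ -3.2   1.4 107.9] turn [ 0.    -0.001  0.004] at cal [-1.4 37.2] z 0.3194
```

```bash
python3 -m pendant '[[[-1.5,1,30,0,0,0,1],[-1.5,1,60,0,0,0,1],[-1.5,1,85,0,0,0,1],[-1.5,1,98,0,0,0,1],[-1.5,1,104,0,0,0,1],[-1.5,1,107,0,0,0,1],[-1.5,1,107,0,0,0,1],[-1.5,1,107,0,0,0,1]]]'
python3 - <<'E'
from h import *
go(cal2w(0,34,211.5),A+np.pi/2); snap("wrist","w16",(150,120,490,340),2)
E
```

```text
clock: 35.52
position: [0.5456, 0.002, 0.2128]
ee_rot: [2.421, 2.001, 0.001]
force: [0.4, 0.1, -1.1]
width: 0.234
shift [ 0.1 -0.3  1.3] turn [ 0.001 -0.     0.001] at cal [ 0.3 33.9] z 0.2128
```

View pics/w16.png

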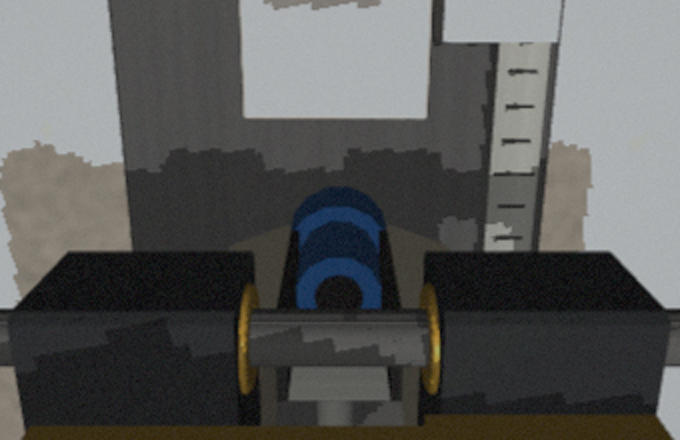

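```bash
python3 -m pendant '[[[0,0,1,0,0,0,1],[0,0,1.6,0,0,0,1],[0,0,1.6,0,0,0,1],[0,0,1.6,0,0,0,0.1],[0,0,1.6,0,0,0,0.1],[0,0,1.6,0,0,0,0.1],[0,0,1.6,0,0,0,0.1],[0,0,-15,0,0,0,0.1],[0,0,-45,0,0,0,0.1],[0,0,-80,0,0,0,0.1],[0,0,-108,0,0,0,0.1],[0,0,-108,0,0,0,0.1]]]'
python3 - <<'E'
from h import *
go(cal2w(0,115.5,310),A); snap("wrist","w17",None,1)
E
```

```text
clock: 37.08
position: [0.5461, 0.0024, 0.3234]
ee_rot: [2.419, 2.0, 0.006]
force: [0.4, -0.3, -0.3]
width: 0.45
shift [81.  -0.7 13.5] turn [ 0.003 -0.005  1.572] at cal [ 0.7 34.5] z 0.3234
```

View pics/w17.png

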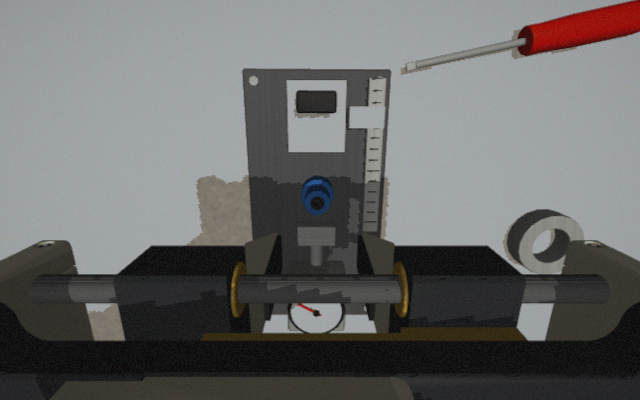

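```bash
python3 -m pendant '[[[81,-0.5,10,0,0,1.57,-0.1],[81,-0.5,10,0,0,1.57,-0.1],[81,-0.5,10,0,0,1.57,-0.1],[81,-0.5,10,0,0,1.57,-0.1],[81,-0.5,10,0,0,1.57,-0.1],[81,-0.5,10,0,0,1.57,-0.1],[81,-0.5,10,0,0,1.57,-0.1],[81,-0.5,10,0,0,1.57,-0.1],[81,-0.5,10,0,0,1.57,-0.1],[81,-0.5,10,0,0,1.57,-0.1],[81,-0.5,10,0,0,1.57,-0.1]]]'
python3 - <<'E'
from h import *
go(cal2w(0,115,210),A); snap("wrist","w18",None,1)
E
```

```text
clock: 38.5
position: [0.5599, 0.0816, 0.3098]
ee_rot: [3.128, -0.292, -0.001]
force: [-0.1, 0.1, -0.2]
width: 0.55
shift [ 0.8 -0.2 99.8] turn [0.    0.001 0.004] at cal [ -0.7 114.9] z 0.3098
```

View pics/w18.png

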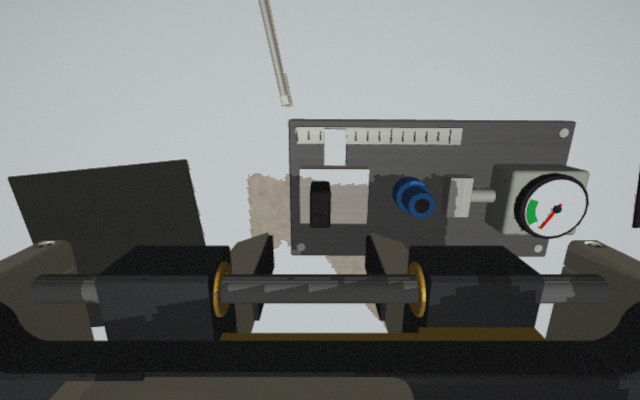

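```bash
python3 -m pendant '[[[1,0,40,0,0,0,-0.1],[1,0,70,0,0,0,-0.1],[1,0,90,0,0,0,-0.1],[1,0,100,0,0,0,-0.1],[1,0,100,0,0,0,-0.1],[1,0,100,0,0,0,-0.1],[1,0,100,0,0,0,1],[1,0,100,0,0,0,1],[1,0,100,0,0,0,1],[1,0,100,0,0,0,1],[1,0,100,0,0,0,1],[1,0,100,0,0,0,1]]]' 12
python3 - <<'E'
from h import *
go(cal2w(0,68.5,210),A)
E
```

```text
clock: 40.05
position: [0.5611, 0.0814, 0.2103]
ee_rot: [3.128, -0.296, -0.0]
force: [-0.3, -0.0, 1.3]
width: 0.173
shift [-0.6 46.3  0.3] turn [0.    0.    0.002] at cal [  0.5 114.8] z 0.2103
```

```bash
python3 -m pendant '[[[0,4,0,0,0,0,1],[0,9,0,0,0,0,1],[0,14,0,0,0,0,1],[0,19,0,0,0,0,1],[0,23,0,0,0,0,1],[0,26,0,0,0,0,1],[0,29,0,0,0,0,1],[0,32,0,0,0,0,1],[0,35,0,0,0,0,1],[0,38,0,0,0,0,1],[0,40,0,0,0,0,1],[0,42,0,0,0,0,1],[0,44,0,0,0,0,1],[0,45,0,0,0,0,1],[0,46,0,0,0,0,1],[0,46.5,0,0,0,0,1],[0,46.5,0,0,0,0,1],[0,46.5,0,0,0,0,1],[0,46.5,0,0,0,0,1],[0,46.5,0,0,0,0,1]]]'
python3 - <<'E'
from h import *
go(cal2w(0,68.5,210),A)
im,_=snap("side","s19",(270,190,390,270),6)
im,_=snap("top","t19",(300,190,350,240),10)
E
```

```text
clock: 42.55
position: [0.5524, 0.0366, 0.2103]
ee_rot: [-3.127, 0.294, -0.0]
force: [-2.1, 6.2, 4.8]
width: 0.176
shift [-0.4  0.8  0.3] turn [-0.001 -0.     0.003] at cal [ 0.4 69.3] z 0.2103
```

View pics/s19.png

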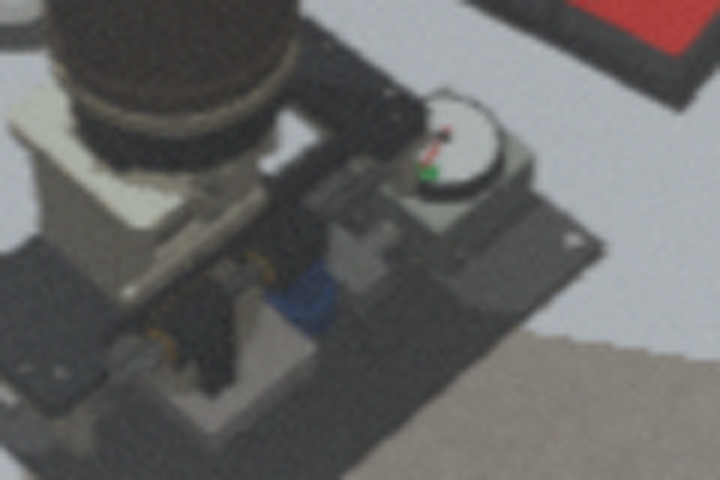

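View pics/t19.png

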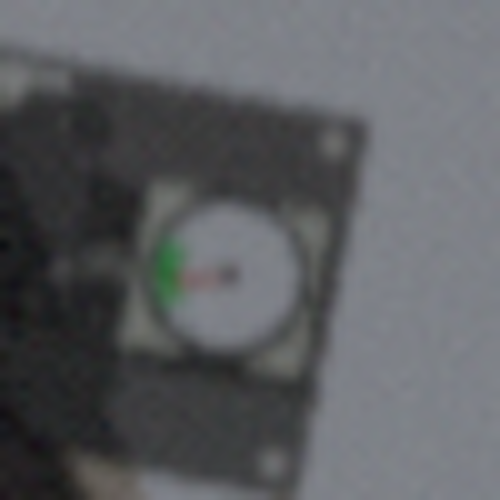

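The needle is inside the green, slightly below its middle. I'll push 1 mm more and hold a second before I back off.

```bash
python3 -m pendant '[[[0,0.5,0,0,0,0,1],[0,1.2,0,0,0,0,1],[0,1.2,0,0,0,0,1],[0,1.2,0,0,0,0,1],[0,1.2,0,0,0,0,1],[0,1.2,0,0,0,0,1],[0,1.2,0,0,0,0,1],[0,1.2,0,0,0,0,1],[0,1.2,0,0,0,0,1],[0,1.2,0,0,0,0,1]]]'
python3 - <<'E'
from h import *
im,_=snap("top","t20",(300,190,350,240),10)
go(cal2w(0,68.5,210),A)
E
python3 -m pendant '[[[0,0,0,0,0,0,1],[0,-2,0,0,0,0,1],[0,-5,0,0,0,0,1],[0,-9,0,0,0,0,1],[0,-15,0,0,0,0,1],[0,-22,0,0,0,0,1],[0,-30,0,0,0,0,1],[0,-38,0,0,0,0,1],[0,-44,0,0,0,0,1],[0,-47,0,0,0,0,1],[0,-47,0,0,0,0,1],[0,-47,0,0,0,0,-0.1],[0,-47,0,0,0,0,-0.1],[0,-47,0,0,0,0,-0.1],[0,-47,0,0,0,0,-0.1],[0,-47,-30,0,0,0,-0.1],[0,-47,-60,0,0,0,-0.1],[0,-47,-90,0,0,0,-0.1],[0,-47,-100,0,0,0,-0.1],[0,-47,-100,0,0,0,-0.1]]]'
python3 - <<'E'
from h import *
snap("wrist","w21")
a=cv2.imread("pics/w21_raw.png")[160:240,390:490];cv2.imwrite("pics/w21c.png",cv2.resize(a,None,fx=6,fy=6,interpolation=cv2.INTER_CUBIC))
E
```

```text
clock: 43.9
position: [0.5522, 0.0356, 0.2103]
ee_rot: [-3.127, 0.293, -0.0]
force: [-0.8, 6.2, 4.6]
width: 0.172
shift [-0.4 -0.3  0.3] turn [-0.001 -0.     0.003] at cal [ 0.4 68.2] z 0.2103
clock: 46.45
position: [0.561, 0.0807, 0.3103]
ee_rot: [-3.128, 0.295, -0.001]
force: [0.2, -1.2, 0.4]
width: 0.551
```

View pics/t20.png

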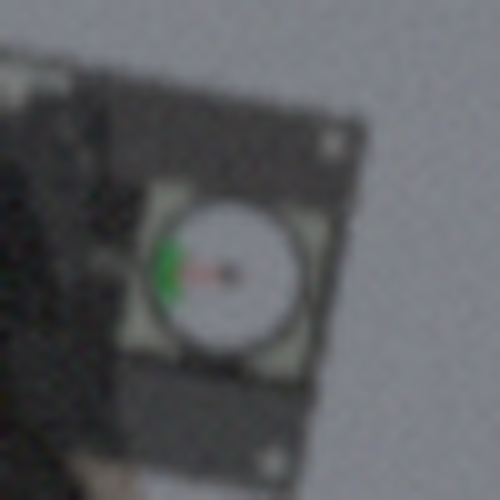

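View pics/w21.png

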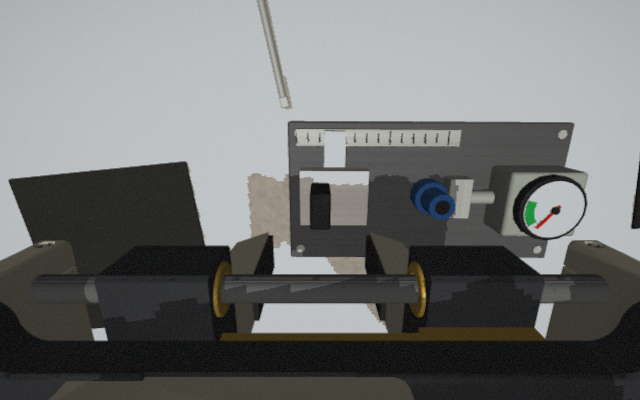

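View pics/w21c.png

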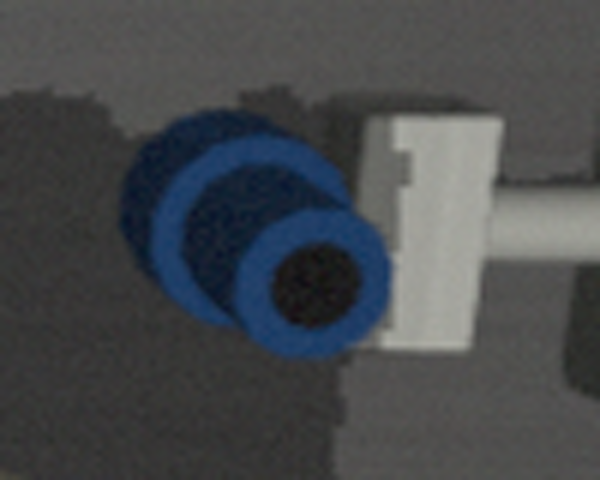

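The needle was mid-green, and it returned to rest after the back-off. Blue is upright against the anvil.

Run:
```python
from h import *
st=ldst("w21")
p=w2cal(pix2w("wrist",390+313/6,160+284/6,.052,st)[:2]);print(p)
go(cal2w(p[0],15.2,310),A+np.pi/2)
```

```text
[ 0.87982571 15.66718343]
shift [ 0.4 98.8 -0.5] turn [-0.000e+00  1.000e-03 -1.569e+00] at cal [  0.3 114. ] z 0.3095
```

```bash
python3 -m pendant '[[[0.5,98,0,0,0,-1.57,-0.1],[0.5,98,0,0,0,-1.57,-0.1],[0.5,98,0,0,0,-1.57,-0.1],[0.5,98,0,0,0,-1.57,-0.1],[0.5,98,0,0,0,-1.57,-0.1],[0.5,98,0,0,0,-1.57,-0.1],[0.5,98,0,0,0,-1.57,-0.1],[0.5,98,0,0,0,-1.57,-0.1],[0.5,98,0,0,0,-1.57,-0.1],[0.5,98,0,0,0,-1.57,-0.1],[0.5,98,0,0,0,-1.57,-0.1]]]'
python3 - <<'E'
from h import *
go(cal2w(0.8,15.5,211.5),A+np.pi/2)
E
```

```text
clock: 47.88
position: [0.5429, -0.0157, 0.3095]
ee_rot: [-2.422, -1.999, 0.001]
force: [-0.6, 0.0, -0.3]
width: 0.549
shift [-0.6 -0.1 98. ] turn [-0.001  0.    -0.001] at cal [ 1.  16.1] z 0.3095
```

```bash
python3 -m pendant '[[[0,0,40,0,0,0,-0.1],[0,0,70,0,0,0,-0.1],[0,0,90,0,0,0,-0.1],[0,0,98,0,0,0,-0.1],[0,0,98,0,0,0,-0.1],[0,0,98,0,0,0,-0.1],[0,0,98,0,0,0,1],[0,0,98,0,0,0,1],[0,0,98,0,0,0,1],[0,0,98,0,0,0,1],[0,0,98,0,0,0,1],[0,0,98,0,0,0,1],[0,0,80,0,0,0,1],[0,0,50,0,0,0,1],[0,0,0,0,0,0,1],[0,0,-10,0,0,0,1]]]' 15
python3 - <<'E'
from h import *
print(arm.observe()["width"])
go([.578,-.2595,.32],np.radians(88.5))
E
```

```text
clock: 49.88
position: [0.544, -0.0151, 0.3243]
ee_rot: [2.418, 2.0, 0.007]
force: [0.5, 0.1, -0.5]
width: 0.236
0.2359612663063045
shift [-233.7   79.3    4.4] turn [ 0.006 -0.001 -0.163] at cal [ 1.9 16.9] z 0.3243
```

```bash
python3 -m pendant '[[[-50,17,0,0,0,-0.16,1],[-100,34,0,0,0,-0.16,1],[-150,51,0,0,0,-0.16,1],[-195,66,0,0,0,-0.16,1],[-220,75,0,0,0,-0.16,1],[-233,79,0,0,0,-0.16,1],[-233,79,0,0,0,-0.16,1],[-233,79,0,0,0,-0.16,1],[-233,79,0,0,0,-0.16,1]]]'
python3 - <<'E'
from h import *
go([.578,-.2595,.213],np.radians(88.5))
print(arm.observe()["width"]);snap("wrist","w22")
E
```

```text
clock: 51.0
position: [0.577, -0.2578, 0.3205]
ee_rot: [-2.251, -2.191, -0.0]
force: [-0.1, 0.3, -0.5]
width: 0.233
shift [ -1.7   1.  107.5] turn [ 0.    -0.    -0.001] at cal [  80.3 -215.2] z 0.3205
0.23275133531519285
```

View pics/w22.png

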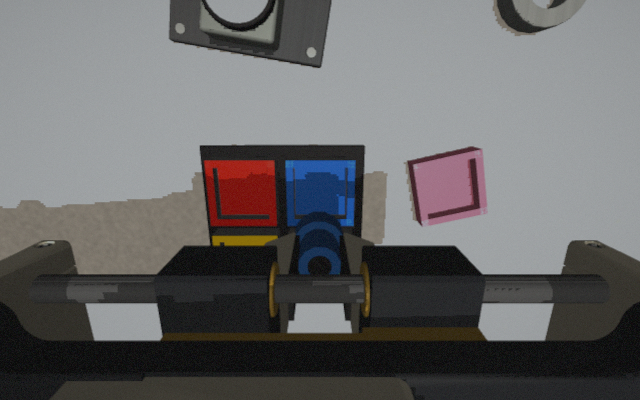

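```bash
python3 -m pendant '[[[-1,1,40,0,0,0,1],[-1,1,70,0,0,0,1],[-1,1,90,0,0,0,1],[-1,1,102,0,0,0,1],[-1,1,107,0,0,0,1],[-1,1,107,0,0,0,1],[-1,1,107,0,0,0,1],[-1,1,107,0,0,0,0.1],[-1,1,107,0,0,0,0.1],[-1,1,107,0,0,0,0.1],[-1,1,107,0,0,0,0.1],[-1,1,95,0,0,0,0.1],[-1,1,70,0,0,0,0.1],[-1,1,30,0,0,0,0.1],[-1,1,0,0,0,0,0.1],[-1,1,0,0,0,0,0.1]]]'
python3 - <<'E'
from h import *
snap("wrist","w23");print(arm.observe()["position"])
go(cal2w(0,114,310),A)
E
```

```text
clock: 53.05
position: [0.5788, -0.2602, 0.3238]
ee_rot: [2.25, 2.186, 0.004]
force: [-0.4, -1.0, 0.1]
width: 0.451
[ 0.57816723 -0.26030531  0.32199238]
shift [340.3 -27.7  11.5] turn [ 3.000e-03 -1.000e-03  1.732e+00] at cal [  81.9 -217.4] z 0.322
```

View pics/w23.png

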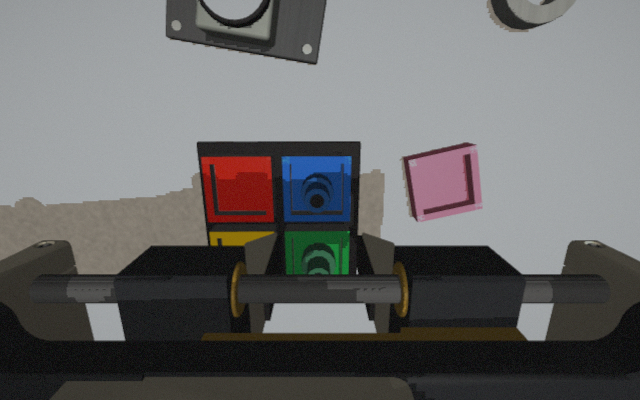

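Both collars are upright in their own pockets. I'll return to the handle and shut the jaw.

```bash
python3 -m pendant '[[[50,-4,0,0,0,1.73,-0.1],[105,-8,0,0,0,1.73,-0.1],[160,-13,5,0,0,1.73,-0.1],[215,-17,10,0,0,1.73,-0.1],[270,-22,10,0,0,1.73,-0.1],[320,-26,10,0,0,1.73,-0.1],[340,-28,10,0,0,1.73,-0.1],[340,-28,10,0,0,1.73,-0.1],[340,-28,10,0,0,1.73,-0.1],[340,-28,10,0,0,1.73,-0.1],[340,-28,10,0,0,1.73,-0.1],[340,-28,10,0,0,1.73,-0.1],[340,-28,10,0,0,1.73,-0.1]]]'
python3 - <<'E'
from h import *
go(cal2w(0,114.5,210),A);snap("wrist","w24")
E
```

```text
clock: 54.72
position: [0.5598, 0.0801, 0.3101]
ee_rot: [-3.128, 0.294, 0.0]
force: [-0.3, 0.8, -0.6]
width: 0.552
shift [  0.5  -1.1 100.1] turn [-0.     0.     0.003] at cal [ -0.5 113.4] z 0.3101
```

View pics/w24.png

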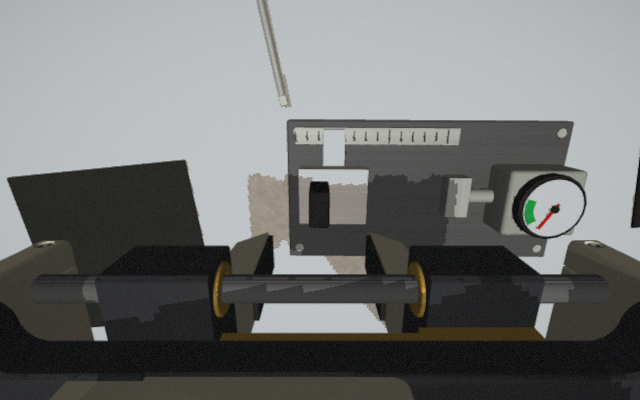

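```bash
python3 -m pendant '[[[0.5,-1,40,0,0,0,-0.1],[0.5,-1,70,0,0,0,-0.1],[0.5,-1,90,0,0,0,-0.1],[0.5,-1,100,0,0,0,-0.1],[0.5,-1,100,0,0,0,-0.1],[0.5,-1,100,0,0,0,-0.1],[0.5,-1,100,0,0,0,1],[0.5,-1,100,0,0,0,1],[0.5,-1,100,0,0,0,1],[0.5,-1,100,0,0,0,1],[0.5,-1,100,0,0,0,1],[0.5,-1,100,0,0,0,1]]]' 12
python3 -m pendant '[[[0,4,0,0,0,0,1],[0,10,0,0,0,0,1],[0,16,0,0,0,0,1],[0,22,0,0,0,0,1],[0,28,0,0,0,0,1],[0,34,0,0,0,0,1],[0,40,0,0,0,0,1],[0,46,0,0,0,0,1],[0,52,0,0,0,0,1],[0,57,0,0,0,0,1],[0,61,0,0,0,0,1],[0,64,0,0,0,0,1],[0,66,0,0,0,0,1],[0,67,0,0,0,0,1],[0,68,0,0,0,0,1],[0,69,0,0,0,0,1],[0,69,0,0,0,0,1],[0,69,0,0,0,0,1]]]'
python3 - <<'E'
from h import *
go(cal2w(0,43.7,210),A);snap("wrist","w25")
E
```

```text
clock: 56.28
position: [0.5604, 0.0811, 0.2103]
ee_rot: [3.128, -0.296, -0.0]
force: [-0.6, 0.0, 1.2]
width: 0.172
clock: 58.52
position: [0.5473, 0.0131, 0.2103]
ee_rot: [3.127, -0.296, -0.001]
force: [-3.3, 1.6, 7.0]
width: 0.173
shift [0.1 1.5 0.3] turn [0.    0.    0.002] at cal [-0.1 45.2] z 0.2103
```

View pics/w25.png

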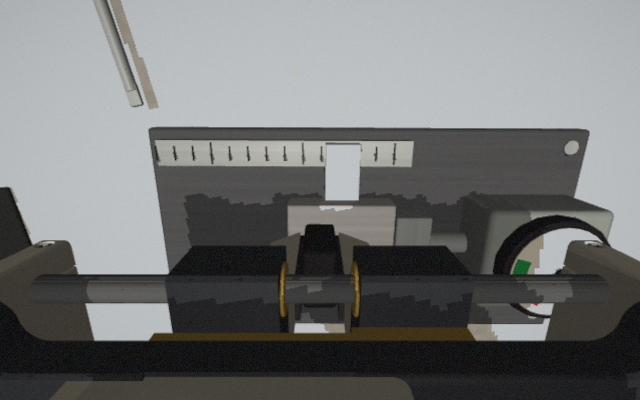

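```bash
for i in 1; do python3 -m pendant '[[[0,0.5,0,0,0,0,1],[0,1,0,0,0,0,1],[0,1.5,0,0,0,0,1],[0,1.5,0,0,0,0,1],[0,1.5,0,0,0,0,1]]]'; done
python3 -m pendant '[[[0,0.5,0,0,0,0,1],[0,1,0,0,0,0,1],[0,1,0,0,0,0,1],[0,1,0,0,0,0,1]]]'
python3 - <<'E'
from h import *
go(cal2w(0,43.7,210),A);snap("wrist","w26",(260,180,640,340),2)
snap("top","t26",(300,190,350,240),10)
E
```

```text
clock: 59.2
position: [0.5471, 0.0122, 0.2103]
ee_rot: [-3.127, 0.295, 0.0]
force: [-2.7, 3.8, 5.4]
width: 0.172
clock: 59.7
position: [0.547, 0.012, 0.2103]
ee_rot: [-3.126, 0.293, -0.0]
force: [-2.2, 6.7, 3.8]
width: 0.173
shift [0.2 0.4 0.3] turn [-0.001  0.     0.003] at cal [-0.2 44.1] z 0.2103
```

View pics/w26.png

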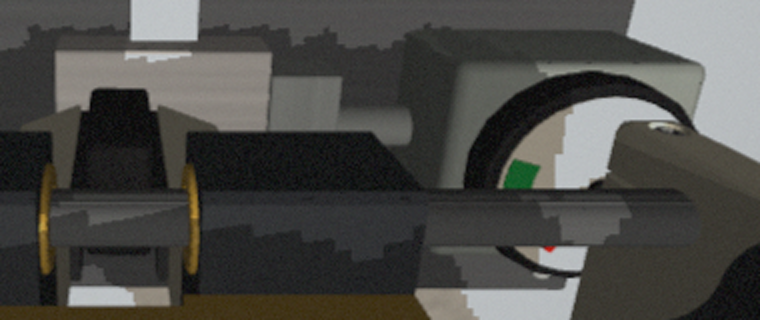

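View pics/t26.png

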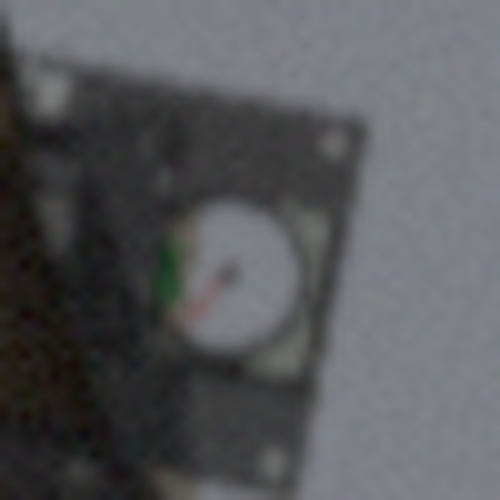

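The jaw is at its hard stop: force rose to 6.7 N with no further travel. The needle is at rest. I'll release and withdraw.

```bash
python3 -m pendant '[[[0,0,0,0,0,0,0.2],[0,0,0,0,0,0,0.2],[0,0,0,0,0,0,0.2],[0,0,0,0,0,0,0.2],[0,0,-25,0,0,0,0.2],[0,0,-60,0,0,0,0.2],[0,0,-110,0,0,0,0.2],[0,0,-160,0,0,0,0.2],[0,0,-200,0,0,0,0.2],[0,0,-200,0,0,0,0.2],[0,0,-200,0,0,0,0.2],[0,0,-200,0,0,0,0.2]]]'
python3 - <<'E'
from h import *
snap("wrist","w27");snap("side","s27",(180,60,440,260),3)
a=cv2.imread("pics/w27_raw.png")[90:225,190:420];cv2.imwrite("pics/w27c.png",cv2.resize(a,None,fx=3.4,fy=3.4,interpolation=cv2.INTER_CUBIC))
E
```

```text
clock: 61.3
position: [0.5467, 0.0108, 0.4088]
ee_rot: [3.127, -0.295, -0.004]
force: [-0.3, -0.2, -0.5]
width: 0.402
```

View pics/w27.png

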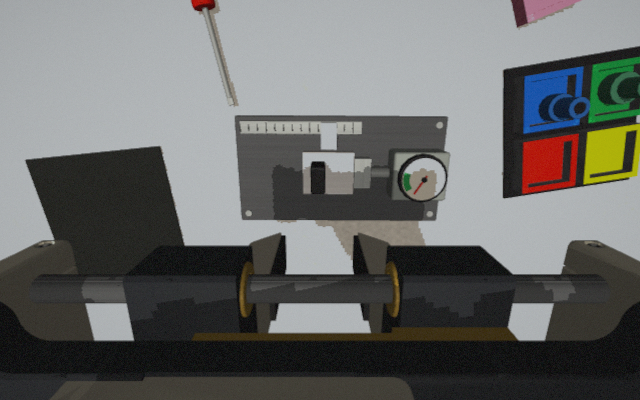

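View pics/w27c.png

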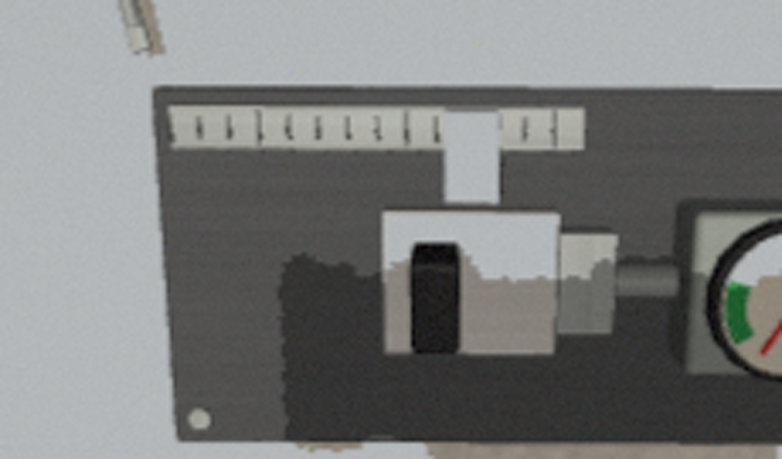

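View pics/s27.png

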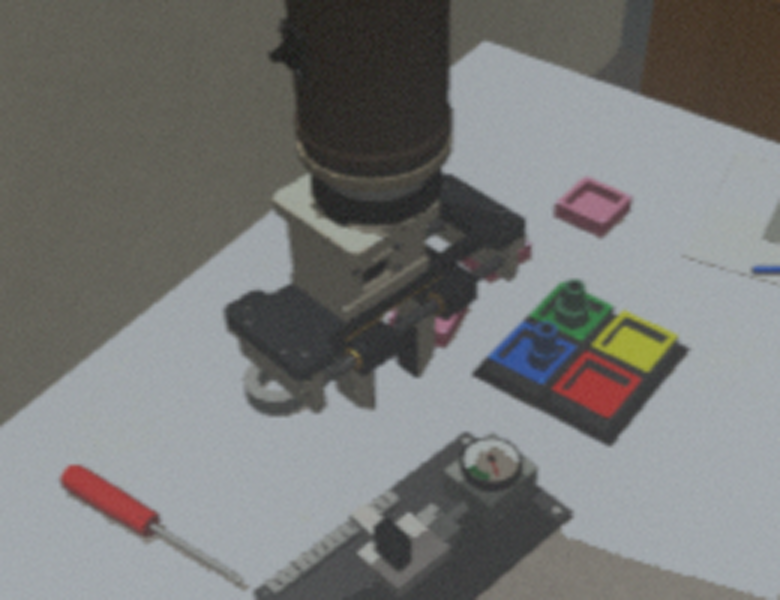

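The jaw face meets the anvil with no gap, the needle is at rest, both collars are upright in their pockets, and the ring and screwdriver are untouched. I'll hand in.

```bash
python3 -c "
from cell import arm
print(arm.sign_off())"
```

```text
the job is handed in; nothing more can be done
None
```

The job is done and handed in at about 61 s of the 210 s allowed. Only the green and blue collars were there, and neither had been knocked aside when I reached for it.

- **Gauging:** I did green first, then blue. For each one the dial needle was held mid-green for about a second, at roughly 6 N on the wrist. I then backed the jaw off, and the needle returned to rest.
- **Placing:** Each collar was dropped upright into the pocket of its own colour.
- **Finish:** I slid the jaw shut to its hard stop and withdrew the arm clear of everything.

**Last checks:** the final pictures show no gap between jaw and anvil, the needle at rest and both collars upright in their pockets. The ring and screwdriver were not touched. No check failed. Two measurements differed slightly:
- The green pocket's position differed by about 4 mm between two wrist views, so I used the average, well within the pocket's clearance.
- The tool pose put the grip tab about 1.7 mm off the nominal 42 mm behind the jaw face. I judged the gauging by the needle, and the shut jaw by force and pictures.

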